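# Load a filter cube and latch the keeper bar of the filter dock

## Task

Put the filter cube with the green top into the empty pocket of the sloping filter dock, green side up and fully home, then swing the red keeper bar shut over the cubes until it snaps into its detent and stays there, without forcing it. Leave the yellow and red cubes and the oil bottle where they are.

Things in the scene. Friction and masses are not known exactly. Their poses are not given: they have to be found in the camera images.
- cube_green: the filter cube to load: black block 40 x 40 mm, 42 mm high, 0.12 kg, with a green top and a glass disc in it; origin at the centre of its underside, z up out of the green top. Any quarter turn about z fits the pocket
- cube_yellow: like the green one with a yellow top; leave it alone
- cube_red: like the green one with a red top; leave it alone
- oil: amber oil bottle, 40 mm diameter, 85 mm high, upright; origin at the centre of its foot; leave it alone
- deck: sloping aluminium deck of the filter dock, fixed, 95 mm (x, uphill) x 200 mm (y, level), tilted 27 deg to face the robot; z is the deck's normal. Origin at the level of the pocket floor, midway between pocket and loaded cube; the deck's top face is at z = 12 mm. A blue-topped cube is already fixed at y = +30 mm, its top at z = 42 mm
- detent (a point): centre of the brass spring ball (10 mm, presses towards +y) of the detent, deck axes. It sits in a dark block at deck y = -77 to -103 mm, x = -13 to 19 mm, up to z = 58 mm; a stop lip (up to z = 55 mm) reaches from it to y = -57 mm at x = -8 to -16 mm
- pocket (a point): centre of the floor of the empty pocket (deck axes; deck x = 0, y = -30 mm): 43 mm square, 12 mm deep below the deck's top, 3 mm chamfer at the mouth. A seated cube stands 30 mm out of the deck, its z along the deck's z. The fingers have room on its uphill and downhill sides; the blue cube is 20 mm away on the +y side
- keeper_hinge (a point): pivot of the keeper bar (deck y = +72 mm), on its underside, at deck z = 45 mm; the axis is the deck's z
- keeper_knob (a point): the round black upright knob on the keeper bar, 15 mm diameter, 34 mm tall, 112 mm from the pivot; the point is on its axis, 21 mm above the bar's top face and 13 mm below the knob's top; deck z = 74 mm, constant
- keeper_bar: red keeper bar, 16 mm wide, 8 mm thick, reaching 142 mm from the pivot, with the knob on top; origin at keeper_hinge; the bar runs along its own -y; its underside passes 3 mm over the tops of seated cubes
- keeper (a joint): angle of the keeper bar, rad: 0 = shut (bar along the deck's -y, over both cubes, against its stop), growing as it swings uphill; up to 1.6 open. It stays where it is left. From about 0.09 down to 0.04 rad the steel nose must be pushed past the spring ball (about 10 N at the knob), then it snaps to 0
Not all that is in view belongs to the job. What is shaped like the cube_green but orange or pink is not meant. Leave any turquoise look-alike of the part that bears deck alone.

How it is judged:
By the outcome, as a careful person would: the job done as asked, in the order asked, and still so for the second after the job is handed in, with the robot touching nothing.
It also fails if it takes over 58 s, if anything falls off the work surface, if the arm or the gripper's body presses on something with over 40 N, if the wrist force passes 120 N, or if a joint passes its speed limit or range.

## Robot

A 6-joint arm with a two-finger parallel gripper is mounted at the origin on the work surface. World frame = base frame: x ahead of the robot, y to its left, z up, the work surface at z = 0. Lengths are in m, angles in rad, forces in N, time in s.
With the tool pointing down it reaches from about 0.375 to 0.9 m from the base axis. Payload 3.1 kg.
Tool frame: the origin (TCP) lies midway between the tips of the shut fingers; the grasp point (between the pads) lies 19 mm behind it (manip.pinch_z is the distance from the TCP to the grasp point, in m); z points along the fingers, y is the line along which they close (so a half turn about z gives the same grasp; the last joint's range is limited). The gripper opens to 85 mm and grips with 20 to 120 N. Pads are 22 mm wide; open, the fingers measure 114 mm over their backs; the gripper's body (76 mm by 85 mm) begins 54 mm behind the grasp point. The pads swing forward as they close: fully open they stand 13 mm farther back than shut.
Start: joints at [1.034, 0.527, 1.433, -0, 1.181, -0.178], TCP at [0.219, 0.585, 0.231] pointing down, gripper open.
Joint ranges: [-3.08, 3.08], [-0.75, 2.2], [0.22, 2.44], [-1.43, 4.57], [0, 2.65], [-2.85, 2.85]. Speed limits (rad/s): [2.79, 2.79, 3.14, 3.14, 3.14, 3.14].

## Interface

Orientations are given as a unit quaternion [x, y, z, w].
In Python, from station import manip, viewer, ticket gives the robot as it stands.
- The arm moves only by the shell command python3 -m creep 'ROWS' [FORCE]. ROWS is JSON, a list of rows, each an object with "slide": the shift along the tool's x, y, z in cm, a list of three; "angular": the turn, a rotation vector about the tool's x, y, z in rad, a list of three; "claw": the opening, from -1 (shut) to 1 (fully open). A call has 1 to 10 rows; each row shifts and turns the commanded pose from where the row before left it, along the tool's axes as they then stand; what a row does not reach is not made up. A row lasts 1/12 s, in which the tool goes at most 41.7 mm and 7.16 degrees, less where a joint would pass 70% of its speed; a pose out of reach is approached as far as the arm can. A call with a gripper value outside its range is refused whole. The fingers move at their own pace and stop on an object; FORCE is the grip in N (left out, the last holds). Time passes only in rows, so rows that do not move let the fingers close. It gives the time, the measured TCP pose, the force, the opening and the grip force at its end, in the units of the state.
- manip.sense(): the state, without advancing time (a new reading comes with each control period).
- viewer.snapshot(name): name is "scene" or "top" or "wrist"; returns the picture (480x640x3 uint8, blue, green, red); there is no depth.
- viewer.calibration(name): a dict with "fov_y" (degrees; the focal length in pixels is half the picture's height over the tangent of half this angle, whatever the lens; pixels are square), "cx", "cy" (the principal point, pixels), "T" (4x4, takes a point from camera to world coordinates); the wrist camera has in their place "tool_from_camera" (4x4, takes a point from camera to tool coordinates, whose origin is the TCP and whose axes are the flange's). Camera axes: x right, y up, looking along -z (the intrinsics and any distortion apply to the point x, -y, -z); pixel columns grow to the right and rows downward; lengths in m; the calibration is good to about 2 mm. A picture is of the moment at which its call begins: read the wrist's pose just before it. calibration takes no time and is no camera call.
- ticket.sign_off(): hands the job in; it is judged then, once.
The state is a dict: "t": time; "q": joint angles; "qd": joint speeds; "tau": joint torques, N m; "tcp_pos": TCP position; "tool_rot": TCP orientation; "force": force on the tool from outside, world axes, zero at the start; "ft_torque": the same for the moment, N m; "finger_gap": opening from 0.0 (shut) to 1.0 (fully open); "gripper_force": force on a finger pad.
Only numpy, scipy, OpenCV 4.12 (cv2) and the standard library are available. Lean on these libraries where they do the work, as an engineer would, in place of code of your own. Each camera call takes 0.05 s, during which the arm holds its last target. There are 200 camera calls.

## Working session

There is one attempt and no reset: what is moved stays moved. The work goes in short steps, Python scripts to look and compute and a shell command to move; the robot and the scene stay as the last step left them, time stands still between calls to the robot, and variables do not carry over. Pictures are saved under pics/ and viewed, at most 10 in all, crops included, and the job is handed in when it is done.

```bash
ls; mkdir -p pics; python3 - <<'E'
from station import manip, viewer
import cv2,numpy as np
s=manip.sense();print({k:np.round(v,3).tolist() for k,v in s.items()},manip.pinch_z)
for n in("scene","top","wrist"):
    im=viewer.snapshot(n);cv2.imwrite(f"pics/{n}0.png",im);print(n,viewer.calibration(n))
E
```

```text
pics
{'t': 0.0, 'q': [1.035, 0.528, 1.434, 0.0, 1.181, -0.179], 'qd': [-0.001, -0.001, 0.0, -0.001, 0.0, 0.001], 'tau': [0.001, -44.235, -17.803, -0.0, 0.009, 0.0], 'tcp_pos': [0.218, 0.585, 0.23], 'tool_rot': [0.178, 0.984, -0.001, -0.0], 'force': [0.051, 0.462, 0.353], 'ft_torque': [-0.007, -0.007, -0.002], 'gripper_force': 0.0, 'finger_gap': 0.997} 0.0187
scene {'fov_y': 51.465187286806064, 'cx': 317.59947462233555, 'cy': 242.9838560726732, 'T': array([[ 0.9033279 , -0.29754503,  0.30897519,  0.87055099],
       [ 0.42894407,  0.63059793, -0.64680231, -0.84434989],
       [-0.0023863 ,  0.71680765,  0.69726688,  1.0156084 ],
       [ 0.        ,  0.        ,  0.        ,  1.        ]])}
top {'fov_y': 46.26097187373041, 'cx': 313.98818520359606, 'cy': 244.91227209223342, 'T': array([[-1.95628361e-02,  9.83493099e-01, -1.79885018e-01,
         1.90904879e-01],
       [-9.99808153e-01, -1.90680238e-02,  4.47960147e-03,
        -5.88093748e-03],
       [ 9.75605309e-04,  1.79938142e-01,  9.83677444e-01,
         1.45704558e+00],
       [ 0.00000000e+00,  0.00000000e+00,  0.00000000e+00,
         1.00000000e+00]])}
wrist {'fov_y': 62.40025987465787, 'cx': 320.29188027594745, 'cy': 231.36652699416308, 'tool_from_camera': array([[ 5.03400617e-04,  9.57519041e-01,  2.88369612e-01,
         7.30651404e-02],
       [ 9.99999868e-01, -5.12265519e-04, -4.47223362e-05,
        -9.25589520e-05],
       [ 1.04899320e-04,  2.88369596e-01, -9.57519172e-01,
        -1.42333665e-01],
       [ 0.00000000e+00,  0.00000000e+00,  0.00000000e+00,
         1.00000000e+00]])}
```

View pics/scene0.png

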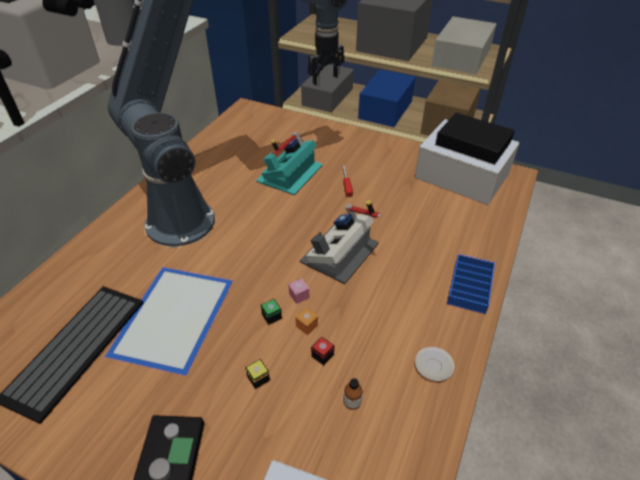

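View pics/top0.png

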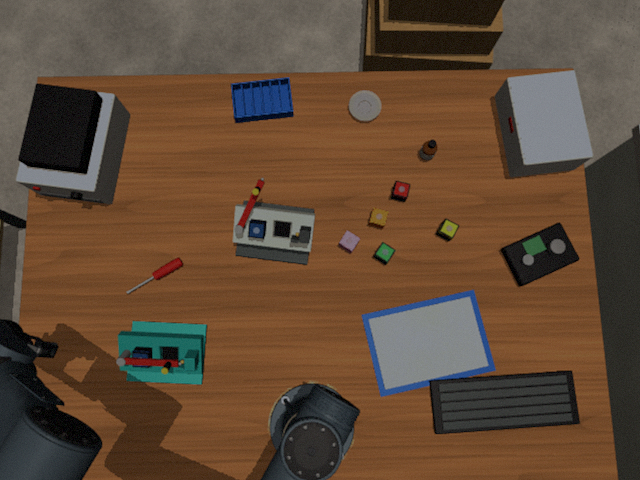

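The top view shows these candidates:

| Item | Top pixel | Scene pixel |
|---|---|---|
| green cube (my choice) | (385,253) | (271,310) |
| pink | (349,241) | – |
| orange | (378,217) | – |
| yellow | (448,229) | – |
| red | (401,190) | – |
| green patch on the black box | (534,245) | – |

The real grey dock is at top (275,232). The turquoise one at (163,353) is a decoy.

```bash
cat > h.py <<'E'
from station import manip, viewer
import cv2,numpy as np
from scipy.spatial.transform import Rotation as R
def cam(n,s=None):
    c=viewer.calibration(n)
    if n=="wrist":
        s=s or manip.sense();T=np.eye(4);T[:3,:3]=R.from_quat(s["tool_rot"]).as_matrix();T[:3,3]=s["tcp_pos"];T=T@c["tool_from_camera"]
    else:T=c["T"]
    return T,240/np.tan(np.radians(c["fov_y"]/2)),c["cx"],c["cy"]
def ray(C,u,v):
    T,f,cx,cy=C;d=T[:3,:3]@[(u-cx)/f,-(v-cy)/f,-1];return T[:3,3],d/np.linalg.norm(d)
def onz(C,u,v,z):
    o,d=ray(C,u,v);return o+d*(z-o[2])/d[2]
def proj(C,p):
    T,f,cx,cy=C;q=T[:3,:3].T@(np.asarray(p)-T[:3,3]);return np.array([cx+f*q[0]/-q[2],cy+f*q[1]/q[2]])
def tri(Cs,uvs):
    A=np.zeros((3,3));b=np.zeros(3)
    for C,(u,v) in zip(Cs,uvs):
        o,d=ray(C,u,v);P=np.eye(3)-np.outer(d,d);A+=P;b+=P@o
    p=np.linalg.solve(A,b);return p,[np.round(proj(C,p)-uv,1) for C,uv in zip(Cs,uvs)]
def mask(im,h0,h1,smin=90,vmin=50):
    h=cv2.cvtColor(im,cv2.COLOR_BGR2HSV);return cv2.inRange(h,(h0,smin,vmin),(h1,255,255))
def blobs(m,amin=20):
    n,l,st,c=cv2.connectedComponentsWithStats(m);return [(st[i][4],c[i].round(1),cv2.minAreaRect(np.argwhere(l==i)[:,::-1].astype(np.float32))) for i in range(1,n) if st[i][4]>=amin]
E
python3 - <<'E'
from h import *
t=cv2.imread("pics/top0.png");s=cv2.imread("pics/scene0.png")
for n,i in(("top",t),("scene",s)):
    for b in blobs(mask(i,50,75,100,50)):
        print(n,b,onz(cam(n),*b[1],.042).round(3))
a=cv2.resize(t[170:275,225:465],(800,350),interpolation=3);b=cv2.resize(s[195:285,290:390],None,fx=2.77,fy=2.77,interpolation=3)
c=cv2.resize(s[275:345,250:340],(400,249),interpolation=3)
o=np.zeros((600,800,3),np.uint8);o[:350]=a;o[350:599,:b.shape[1]]=b[:249];o[350:599,400:]=c
cv2.imwrite("pics/crop1.png",o)
E
```

```text
top (np.int32(297), array([533.8, 245.5]), ((533.9000854492188, 245.79998779296875), (16.54690170288086, 19.677396774291992), 63.43495178222656)) [ 0.437 -0.575  0.042]
top (np.int32(162), array([384.8, 251.8]), ((384.6853942871094, 251.80335998535156), (14.097972869873047, 13.567974090576172), 32.00538635253906)) [ 0.428 -0.193  0.042]
scene (np.int32(170), array([270.7, 308.4]), ((270.69073486328125, 307.80413818359375), (13.808708190917969, 15.230193138122559), 66.03751373291016)) [ 0.434 -0.2    0.042]
scene (np.int32(475), array([180.2, 450.1]), ((180.12353515625, 449.6941223144531), (19.415279388427734, 27.984031677246094), 12.52880859375)) [ 0.445 -0.584  0.042]
```

View pics/crop1.png

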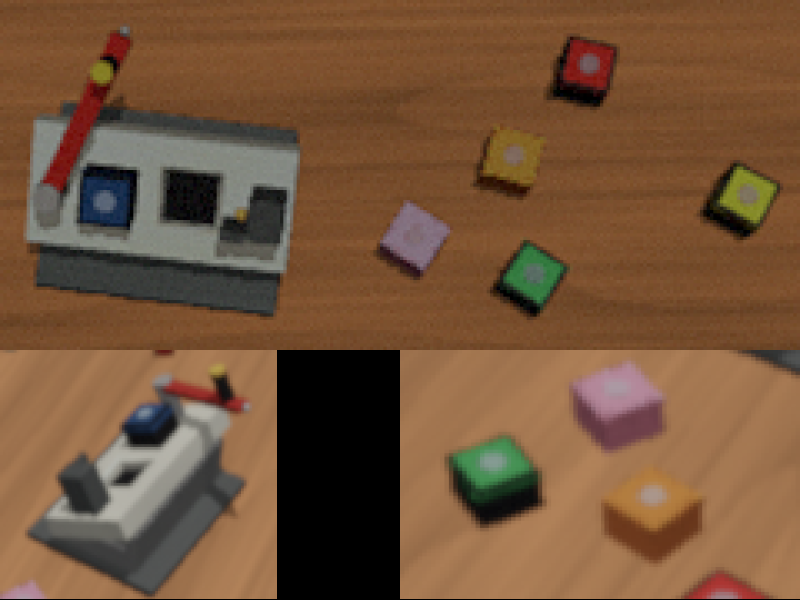

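Crop check: the cube at (530,275) in the crop has a black body and a green top, so it is the right one. Orange and pink are plain. The grey dock's pocket is empty and its keeper is open. Next I move to a midpoint and look with the wrist camera.

```bash
python3 -m creep '[{"slide":[-2.4,-3.2,-0.3],"angular":[0,0,0],"claw":1},{"slide":[-2.4,-3.2,-0.3],"angular":[0,0,0],"claw":1},{"slide":[-2.4,-3.2,-0.3],"angular":[0,0,0],"claw":1},{"slide":[-2.4,-3.2,-0.3],"angular":[0,0,0],"claw":1},{"slide":[-2.4,-3.2,-0.3],"angular":[0,0,0],"claw":1},{"slide":[-2.4,-3.2,-0.3],"angular":[0,0,0],"claw":1},{"slide":[-2.4,-3.2,-0.3],"angular":[0,0,0],"claw":1},{"slide":[-2.4,-3.2,-0.3],"angular":[0,0,0],"claw":1}]' 40
python3 -m creep '[{"slide":[-2.4,-3.2,-0.3],"angular":[0,0,0],"claw":1},{"slide":[-2.4,-3.2,-0.3],"angular":[0,0,0],"claw":1},{"slide":[-2.4,-3.2,-0.3],"angular":[0,0,0],"claw":1},{"slide":[-2.4,-3.2,-0.3],"angular":[0,0,0],"claw":1},{"slide":[-2.4,-3.2,-0.3],"angular":[0,0,0],"claw":1},{"slide":[-2.4,-3.2,-0.3],"angular":[0,0,0],"claw":1},{"slide":[-2.4,-3.2,-0.3],"angular":[0,0,0],"claw":1},{"slide":[-2.4,-3.2,-0.3],"angular":[0,0,0],"claw":1},{"slide":[0,0,0],"angular":[0,0,0],"claw":1},{"slide":[0,0,0],"angular":[0,0,0],"claw":1}]'
python3 - <<'E'
from h import *
import json
s=manip.sense();im=viewer.snapshot("wrist");cv2.imwrite("pics/w1.png",im)
json.dump({k:np.array(v).tolist() for k,v in s.items()},open("pics/w1.json","w"))
C=cam("wrist",s)
for b in blobs(mask(im,50,75,100,40),60): print(b,onz(C,*b[1],.042).round(4))
E
```

```text
t: 0.82
tcp_pos: [0.3089, 0.2766, 0.2554]
tool_rot: [0.178, 0.984, -0.0, 0.0]
force: [0.8, -1.2, -0.2]
finger_gap: 1.004
gripper_force: 0.0
t: 1.65
tcp_pos: [0.3998, -0.0307, 0.2793]
tool_rot: [0.18, 0.984, 0.0, 0.0]
force: [-0.6, 0.5, 0.3]
finger_gap: 1.0
gripper_force: 0.0
(np.int32(112), array([188.9, 253.8]), ((187.4583740234375, 253.34608459472656), (38.87622833251953, 6.923521518707275), 19.855215072631836)) [ 0.4133 -0.1789  0.042 ]
(np.int32(942), array([181.8, 271.8]), ((181.6317138671875, 271.8853454589844), (37.226341247558594, 31.638896942138672), 12.094757080078125)) [ 0.4285 -0.1945  0.042 ]
```

View pics/w1.png

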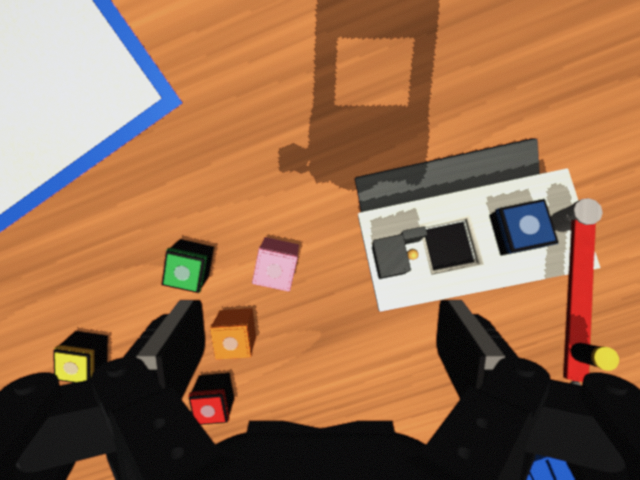

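The wrist view shows the green cube with its disc at (181,272), the dock with its pocket at (451,246), the blue disc at (530,225), the ball at (413,254), the hinge cap at (588,211) and the knob top at (606,358). I'll zoom in on the dock to read its corners.

```bash
python3 - <<'E'
import cv2
i=cv2.imread("pics/w1.png")[135:395,345:635];cv2.imwrite("pics/crop2.png",cv2.resize(i,None,fx=2.3,fy=2.3,interpolation=cv2.INTER_CUBIC))
from h import *
im=cv2.imread("pics/w1.png")
for nm,m in(("blue",mask(im,100,125,120,50)),("yel",mask(im,25,35,120,120)),("ball",mask(im,15,28,150,100)),("green",mask(im,50,75,100,40))):
    for b in blobs(m,40):
        x,y=b[1]
        if 150<y<380 : print(nm,b[0],b[1],np.round(cv2.boxPoints(b[2]),1).tolist())
E
```

```text
blue 1449 [528.8 224.8] [[502.3999938964844, 209.0], [546.7000122070312, 199.5], [555.5, 240.5], [511.1000061035156, 250.0]]
yel 428 [605.8 358.1] [[590.9000244140625, 364.29998779296875], [597.5999755859375, 344.20001220703125], [620.7000122070312, 351.8999938964844], [614.0, 372.0]]
yel 695 [ 70.4 366.8] [[54.0, 352.0], [86.0, 352.0], [86.0, 381.0], [54.0, 381.0]]
ball 47 [411.5 253.2] [[408.0, 250.0], [416.0, 250.0], [416.0, 257.0], [408.0, 257.0]]
ball 898 [229.8 342.4] [[209.8000030517578, 328.3999938964844], [247.1999969482422, 326.1000061035156], [249.10000610351562, 356.79998779296875], [211.6999969482422, 359.1000061035156]]
ball 545 [606.4 358.4] [[594.0, 346.0], [619.0, 346.0], [619.0, 371.0], [594.0, 371.0]]
ball 50 [ 59.4 357.5] [[44.5, 361.3999938964844], [63.5, 344.3999938964844], [73.0, 355.0], [54.0, 372.0]]
green 112 [188.9 253.8] [[168.0, 250.0], [170.39999389648438, 243.5], [206.89999389648438, 256.70001220703125], [204.60000610351562, 263.20001220703125]]
green 942 [181.8 271.8] [[160.10000610351562, 283.5], [166.6999969482422, 252.5], [203.10000610351562, 260.29998779296875], [196.5, 291.29998779296875]]
```

View pics/crop2.png

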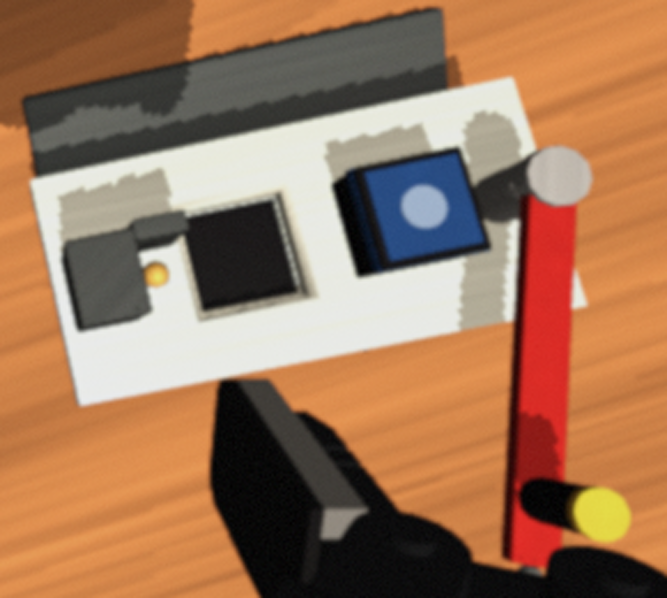

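```bash
cat > fit.py <<'E'
from h import *
import json
from scipy.optimize import least_squares
s=json.load(open("pics/w1.json"));C=cam("wrist",s)
k=lambda x,y:(345+x/2.3-.3,135+y/2.3-.3)
P=[((-47.5,-100,12),k(33,181)),((-47.5,100,12),k(513,78)),((47.5,100,12),k(586,305)),((47.5,-100,12),k(80,405)),((0,30,42),k(424,207)),((-20,50,42),k(459,150)),((20,50,42),k(489,247)),
 ((0,-30,12),k(245,254.5))]
def rot(yaw,tilt): return R.from_euler("ZY",[yaw,-tilt]).as_matrix()
def res(p,free=False):
    M=rot(p[3],p[4] if len(p)>4 else np.radians(27))
    return np.concatenate([proj(C,p[:3]+M@np.array(a)/1e3)-u for a,u in P])
if __name__=="__main__":
    r4=least_squares(res,[.47,.09,.07,0]);r5=least_squares(res,[.47,.09,.07,0,.47])
    print(r4.x.round(4),r5.x.round(4),np.degrees(r5.x[4]));print(r4.fun.reshape(-1,2).round(1).tolist())
    p=r4.x;M=rot(p[3],np.radians(27));np.save("deck.npy",np.c_[M,p[:3]])
    W=lambda a:p[:3]+M@np.array(a)/1e3
    print("pocket",W((0,-30,0)).round(4),"n",M[:,2].round(3))
    # top cross-check : blue disc
    for n,u in(("top",(225+105/3.333,170+201/3.333)),("scene",(290+149/2.77,195+(415-350)/2.77))):
        print(n,u,proj(cam(n),W((0,30,42))))
    hin=W((0,72,45))
    # knob: ray onto plane deck z=87
    o,d=ray(C,606.1,358.3);q0=W((0,0,87));kn=o+d*((q0-o)@M[:,2])/(d@M[:,2]);l=M.T@(kn-p[:3])*1e3
    print("knob",kn,l.round(1),"r",np.hypot(l[0],l[1]-72),"ang",np.arctan2(l[0],72-l[1]))
    o,d=ray(C,*k(558,176));q0=W((0,0,58));h=o+d*((q0-o)@M[:,2])/(d@M[:,2]);print("hinge cap deck",(M.T@(h-p[:3])*1e3).round(1))
    im=cv2.imread("pics/w1.png");m=mask(im,50,75,100,40)
    # green top face outline
    c=np.array([onz(C,u,v,.042)[:2] for u,v in [(160.1,283.5),(166.7,252.5),(203.1,260.3),(196.5,291.3)]])
    print("green",onz(C,181.6,271.9,.042),"disc",onz(C,181,272,.042),(c*1e3).round(1).tolist(),[np.linalg.norm(c[i]-c[i-1]).round(4) for i in range(4)],[np.degrees(np.arctan2(*(c[i]-c[i-1])[::-1])).round(1) for i in range(4)])
E
python3 fit.py
```

```text
[ 0.4942  0.0918  0.0604 -0.1509] [ 0.4942  0.0918  0.0603 -0.1501  0.4655] 26.669225590593584
[[2.9, -1.8], [4.5, -0.6], [5.1, 0.4], [3.7, -0.7], [-4.9, 1.5], [-3.1, -0.9], [-2.3, 2.2], [-5.0, -0.4]]
pocket [0.4897 0.0621 0.0604] n [-0.449  0.068  0.891]
top (256.5031503150315, 230.3060306030603) [258.48552806 229.87277235]
scene (343.7906137184116, 218.46570397111913) [340.86773872 218.15287857]
knob [0.55329747 0.12171745 0.18545411] [104.8  38.5  87. ] r 110.0366668015726 ang 1.261007511014815
hinge cap deck [-0.3 73.9 58. ]
green [ 0.42856113 -0.19475133  0.042     ] disc [ 0.4284415  -0.19538053  0.042     ] [[432.3, -221.5], [404.1, -199.4], [424.9, -168.4], [453.8, -190.0]] [np.float64(0.0382), np.float64(0.0359), np.float64(0.0373), np.float64(0.0361)] [np.float64(-124.2), np.float64(141.9), np.float64(56.1), np.float64(-36.7)]
```

```bash
python3 - <<'E'
s=open("fit.py").read()
s=s.replace("    return np.concatenate([proj(C,p[:3]+M@np.array(a)/1e3)-u for a,u in P])","    return np.concatenate([proj(C,p[:3]+M@(np.array(a)+(np.array([0,q[0],0]) if i<4 else 0))/1e3)-u for i,(a,u) in enumerate(P)])")
s=s.replace("    M=rot(","    q=p[-1:]*1e3;p=p[:-1];M=rot(",1).replace("[.47,.09,.07,0]","[.47,.09,.07,0,0]").replace("[.47,.09,.07,0,.47]","[.47,.09,.07,0,.47,0]")
open("fit.py","w").write(s)
E
python3 fit.py
```

```text
[ 0.4963  0.0963  0.0572 -0.1449 -0.0074] [ 0.4962  0.0963  0.0572 -0.1445  0.4685 -0.0074] 26.842160947529205
[[-0.0, -0.0], [-0.7, 0.4], [-0.1, 0.4], [1.0, 0.0], [-1.1, 0.6], [0.3, -1.6], [1.3, 1.1], [-0.8, -1.0]]
pocket [0.492  0.0666 0.0572] n [-0.449  0.066  0.891]
top (256.5031503150315, 230.3060306030603) [256.82309057 229.43889083]
scene (343.7906137184116, 218.46570397111913) [342.06840145 218.23260288]
knob [0.55571908 0.12309857 0.18287585] [106.   35.1  87. ] r 112.23161373593946 ang 1.2357407671712899
hinge cap deck [-0.  71.2 58. ]
green [ 0.42856113 -0.19475133  0.042     ] disc [ 0.4284415  -0.19538053  0.042     ] [[432.3, -221.5], [404.1, -199.4], [424.9, -168.4], [453.8, -190.0]] [np.float64(0.0382), np.float64(0.0359), np.float64(0.0373), np.float64(0.0361)] [np.float64(-124.2), np.float64(141.9), np.float64(56.1), np.float64(-36.7)]
```

The deck fit is consistent: knob radius 112.2 mm, hinge y 71 mm, tilt 26.8°, residuals about 1 px. Next I rotate and go above the green cube.

```bash
python3 -m creep '[{"slide":[0,0,0],"angular":[0,0,0.1146],"claw":1},{"slide":[0,0,0],"angular":[0,0,0.1146],"claw":1},{"slide":[0,0,0],"angular":[0,0,0.1146],"claw":1},{"slide":[0,0,0],"angular":[0,0,0.1146],"claw":1},{"slide":[0,0,0],"angular":[0,0,0.1146],"claw":1},{"slide":[0,0,0],"angular":[0,0,0.1146],"claw":1},{"slide":[0,0,0],"angular":[0,0,0.1146],"claw":1},{"slide":[0,0,0],"angular":[0,0,0.1146],"claw":1}]' | head -3
python3 -m creep '[{"slide":[0,0,0],"angular":[0,0,0.1146],"claw":1},{"slide":[0,0,0],"angular":[0,0,0.1146],"claw":1},{"slide":[0,0,0],"angular":[0,0,0.1146],"claw":1},{"slide":[0,0,0],"angular":[0,0,0.1146],"claw":1},{"slide":[0,0,0],"angular":[0,0,0.1146],"claw":1},{"slide":[0,0,0],"angular":[0,0,0.1146],"claw":1},{"slide":[0,0,0],"angular":[0,0,0.1146],"claw":1},{"slide":[0,0,0],"angular":[0,0,0.1146],"claw":1}]' | head -3
python3 -m creep '[{"slide":[-1.94,1.99,2],"angular":[0,0,0],"claw":1},{"slide":[-1.94,1.99,2],"angular":[0,0,0],"claw":1},{"slide":[-1.94,1.99,2],"angular":[0,0,0],"claw":1},{"slide":[-1.94,1.99,2],"angular":[0,0,0],"claw":1},{"slide":[-1.94,1.99,2],"angular":[0,0,0],"claw":1},{"slide":[-1.94,1.99,2],"angular":[0,0,0],"claw":1},{"slide":[0,0,0],"angular":[0,0,0],"claw":1},{"slide":[0,0,0],"angular":[0,0,0],"claw":1}]'
python3 - <<'E'
from h import *
s=manip.sense();im=viewer.snapshot("wrist");cv2.imwrite("pics/w2.png",im);C=cam("wrist",s)
M=R.from_quat(s["tool_rot"]).as_matrix()
m=mask(im,50,75,100,40);m=cv2.morphologyEx(m,cv2.MORPH_CLOSE,np.ones((5,5)))
for b in blobs(m,200):
    c=np.array([onz(C,u,v,.042) for u,v in cv2.boxPoints(b[2])]);ctr=c.mean(0)
    print(b[0],b[1],ctr.round(4),[np.linalg.norm(c[i]-c[i-1]).round(4) for i in range(4)],[np.degrees(np.arctan2(*(c[i]-c[i-1])[:2][::-1])).round(1) for i in range(4)],"tool delta",M.T@(ctr-s["tcp_pos"]))
print(s["q"],np.degrees(np.arctan2(M[1,1],M[0,1])))
E
```

```text
t: 2.37
tcp_pos: [0.398, -0.0263, 0.2789]
tool_rot: [0.596, 0.803, -0.0, -0.001]
t: 3.03
tcp_pos: [0.398, -0.0263, 0.279]
tool_rot: [0.89, 0.456, -0.0, -0.001]
t: 3.7
tcp_pos: [0.4281, -0.1914, 0.158]
tool_rot: [0.889, 0.458, -0.001, -0.002]
force: [-0.1, 0.3, 0.5]
finger_gap: 1.005
gripper_force: 0.0
2465 [324.2 224.7] [ 0.43  -0.193  0.042] [np.float64(0.0395), np.float64(0.0372), np.float64(0.0394), np.float64(0.0388)] [np.float64(53.5), np.float64(-35.5), np.float64(-124.2), np.float64(144.6)] tool delta [-0.0002748   0.0029536   0.11597452]
[-6.59555164e-01  4.39270124e-01  1.88734715e+00  4.67235500e-04
  8.19220152e-01 -3.95621161e-02] -35.54124374636366
```

View pics/w2.png

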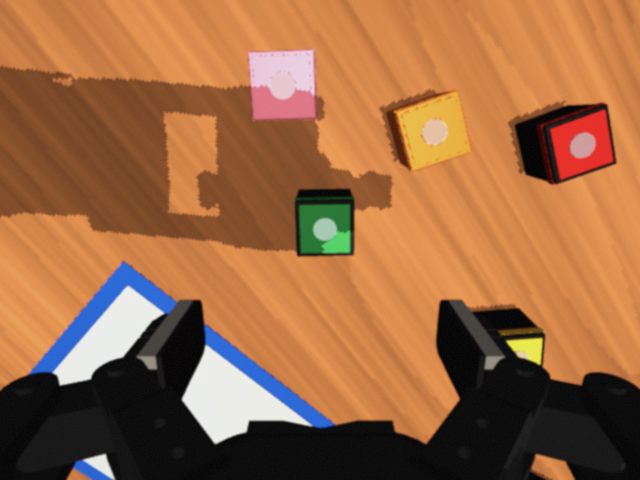

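The green cube's disc is at (325,229), edges aligned with the fingers, both finger lanes clear. Descend and grip.

```bash
python3 -m creep '[{"slide":[0,0.25,3.2],"angular":[0,0,0],"claw":1},{"slide":[0,0,3.2],"angular":[0,0,0],"claw":1},{"slide":[0,0,3.2],"angular":[0,0,0],"claw":1},{"slide":[0,0,2.8],"angular":[0,0,0],"claw":1},{"slide":[0,0,1],"angular":[0,0,0],"claw":1},{"slide":[0,0,1],"angular":[0,0,0],"claw":1},{"slide":[0,0,0],"angular":[0,0,0],"claw":1},{"slide":[0,0,0],"angular":[0,0,0],"claw":1}]' 40
python3 -m creep '[{"slide":[0,0,0],"angular":[0,0,0],"claw":-1},{"slide":[0,0,0],"angular":[0,0,0],"claw":-1},{"slide":[0,0,0],"angular":[0,0,0],"claw":-1},{"slide":[0,0,0],"angular":[0,0,0],"claw":-1},{"slide":[0,0,0],"angular":[0,0,0],"claw":-1},{"slide":[0,0,0],"angular":[0,0,0],"claw":-1},{"slide":[0,0,0],"angular":[0,0,0],"claw":-1},{"slide":[0,0,0],"angular":[0,0,0],"claw":-1},{"slide":[0,0,0],"angular":[0,0,0],"claw":-1},{"slide":[0,0,0],"angular":[0,0,0],"claw":-1}]' 40
```

```text
t: 4.42
tcp_pos: [0.4312, -0.1938, 0.0162]
tool_rot: [0.889, 0.458, 0.0, 0.0]
force: [-0.3, -0.2, 0.3]
finger_gap: 1.001
gripper_force: 0.0
t: 5.25
tcp_pos: [0.431, -0.1945, 0.0163]
tool_rot: [0.889, 0.457, 0.0, 0.001]
force: [0.0, 1.7, 6.3]
finger_gap: 0.462
gripper_force: 41.2
```

```bash
cat >> h.py <<'E'
D=np.load("deck.npy") if __import__("os").path.exists("deck.npy") else None
def plan(a,yaw=0):
    """tool-frame rotation then slide(cm, new axes) to put TCP at deck point a(mm), tool z=-n, tool y=deck x turned yaw about deck z"""
    s=manip.sense();M=D[:,:3]@R.from_rotvec([0,0,yaw]).as_matrix();Rd=np.c_[M[:,1],M[:,0],-M[:,2]]
    Rc=R.from_quat(s["tool_rot"]).as_matrix();rv=R.from_matrix(Rc.T@Rd).as_rotvec()
    p=D[:,3]+D[:,:3]@np.array(a)/1e3;d=p-s["tcp_pos"]
    print("rotvec",rv.round(4),"slide cm new axes",(Rd.T@d*100).round(2),"cur deck mm",(D[:,:3].T@(s["tcp_pos"]-D[:,3])*1e3).round(1),"f",np.round(s["force"],1),"gap",round(s["finger_gap"],3),"q",np.round(s["q"],2))
E
python3 -m creep '[{"slide":[0,0,-2],"angular":[0,0,0],"claw":-1},{"slide":[0,0,-3.5],"angular":[0,0,0],"claw":-1},{"slide":[0,0,-3.5],"angular":[0,0,0],"claw":-1},{"slide":[0,0,-3.5],"angular":[0,0,0],"claw":-1},{"slide":[0,0,-3.5],"angular":[0,0,0],"claw":-1},{"slide":[0,0,-2],"angular":[0,0,0],"claw":-1},{"slide":[0,0,0],"angular":[0,0,0],"claw":-1},{"slide":[0,0,0],"angular":[0,0,0],"claw":-1}]'
python3 -c "
from h import *
plan((0,-30,96.3))"
```

```text
t: 5.92
tcp_pos: [0.431, -0.1945, 0.1965]
tool_rot: [0.889, 0.457, 0.001, 0.001]
force: [-0.2, 0.1, -2.0]
finger_gap: 0.462
gripper_force: 40.8
rotvec [-0.4591  0.113  -0.4668] slide cm new axes [26.72 -4.31  3.81] cur deck mm [  43.1 -297.2  134.4] f [-0.2  0.1 -2. ] gap 0.462 q [-0.66  0.38  1.84  0.    0.92 -0.04]
```

```bash
python3 -m creep '[{"slide":[0,0,0],"angular":[-0.0765,0.0188,-0.0778],"claw":-1},{"slide":[0,0,0],"angular":[-0.0765,0.0188,-0.0778],"claw":-1},{"slide":[0,0,0],"angular":[-0.0765,0.0188,-0.0778],"claw":-1},{"slide":[0,0,0],"angular":[-0.0765,0.0188,-0.0778],"claw":-1},{"slide":[0,0,0],"angular":[-0.0765,0.0188,-0.0778],"claw":-1},{"slide":[0,0,0],"angular":[-0.0765,0.0188,-0.0778],"claw":-1},{"slide":[0,0,0],"angular":[0,0,0],"claw":-1}]'
python3 -m creep '[{"slide":[3.34,-0.54,0.2],"angular":[0,0,0],"claw":-1},{"slide":[3.34,-0.54,0.2],"angular":[0,0,0],"claw":-1},{"slide":[3.34,-0.54,0.3],"angular":[0,0,0],"claw":-1},{"slide":[3.34,-0.54,0.3],"angular":[0,0,0],"claw":-1},{"slide":[3.34,-0.54,0.3],"angular":[0,0,0],"claw":-1},{"slide":[3.34,-0.54,0.5],"angular":[0,0,0],"claw":-1},{"slide":[3.34,-0.54,1],"angular":[0,0,0],"claw":-1},{"slide":[3.34,-0.54,1],"angular":[0,0,0],"claw":-1},{"slide":[0,0,0],"angular":[0,0,0],"claw":-1},{"slide":[0,0,0],"angular":[0,0,0],"claw":-1}]'
python3 -c "
from h import *
plan((0,-30,56.3))
cv2.imwrite('pics/w3.png',viewer.snapshot('wrist'))"
```

```text
t: 6.5
tcp_pos: [0.429, -0.1898, 0.1921]
tool_rot: [0.768, 0.611, 0.132, 0.139]
force: [-0.4, 0.5, -0.8]
finger_gap: 0.46
gripper_force: 40.8
t: 7.33
tcp_pos: [0.4605, 0.0493, 0.1566]
tool_rot: [0.767, 0.612, 0.129, 0.141]
force: [0.2, -0.2, -1.4]
finger_gap: 0.463
gripper_force: 40.8
rotvec [-0.0868  0.0066 -0.0775] slide cm new axes [ 2.17 -1.96  4.53] cur deck mm [ 19.6 -51.7 101.6] f [ 0.2 -0.2 -1.4] gap 0.463 q [-0.13  0.38  2.18 -0.04  0.2   0.14]
```

View pics/w3.png

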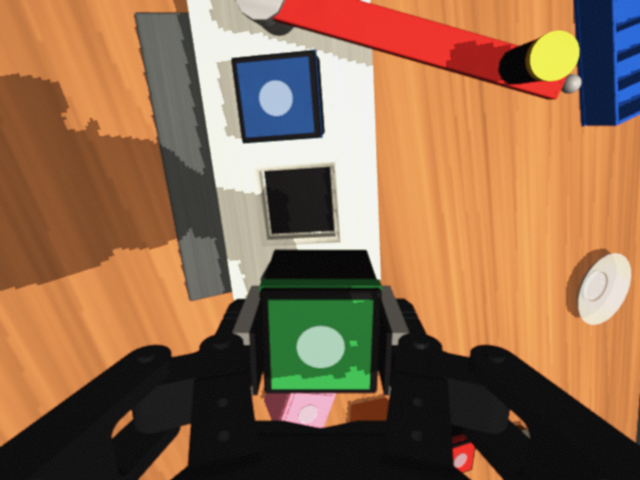

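The rotation lagged because q5 is small, near the wrist singularity. I'll fit a quick kinematic model to see which wrist configuration the seated pose needs.

```bash
cat > kin.py <<'E'
from h import *
import json
from scipy.optimize import least_squares
def fk(q,g):
    h,a1,d,L2,L3,e,L6=g
    A=R.from_euler("Z",q[0]);B=R.from_euler("Y",q[1]);Cc=R.from_euler("Y",q[1]+q[2])
    w=np.array([a1,d,h])+B.apply([0,0,L2])+Cc.apply([e,0,L3]);Rt=A*Cc*R.from_euler("ZYZ",[q[3],q[4],q[5]])
    return A.apply(w)+Rt.apply([0,0,L6]),Rt
E
python3 - <<'E'
from kin import *
a=json.load(open("pics/w1.json"));s=manip.sense()
S=[([1.0345,.528,1.434,0,1.181,-.179],[.218,.585,.230]),(a["q"],a["tcp_pos"]),([-.65956,.43927,1.88735,0,.81922,-.03956],[.4281,-.1914,.158]),(s["q"],s["tcp_pos"]),([-.66,.38,1.84,0,.92,-.04],[.431,-.1945,.1965])]
f=lambda g:np.concatenate([(fk(q,g)[0]-p)*1e3*(.2 if i==4 else 1) for i,(q,p) in enumerate(S)]+[(np.array(g)-[.2,0,.11,.4,.4,0,.3])*.5])
r=least_squares(f,[.2,0,.11,.4,.4,0,.3]);print(r.x.round(3),np.abs(r.fun[:12]).max());g=r.x;np.save("g.npy",g)
Rt=fk(s["q"],g)[1];print("tool in model",(Rt.inv()*R.from_quat(s["tool_rot"])).as_rotvec(),s["q"])
Rx=Rt.inv()*R.from_quat(s["tool_rot"])
for yaw in(0,np.pi):
  for z in(96.3,56.3,16.3):
    M=D[:,:3]@R.from_rotvec([0,0,yaw]).as_matrix();Rd=R.from_matrix(np.c_[M[:,1],M[:,0],-M[:,2]]);p=D[:,3]+D[:,:3]@np.array([0,-30,z])/1e3
    for q40,q60 in((0,0),(np.pi,0),(np.pi,-2.8),(1.5,-1.5),(-1,1)):
        k=lambda q:np.r_[(fk(q,g)[0]-p)*10,(Rd.inv()*fk(q,g)[1]*Rx).as_rotvec()]
        lo=[-3.08,-.75,.22,-1.43,0,-2.85];hi=[3.08,2.2,2.44,4.57,2.65,2.85]
        x=np.r_[s["q"][:3],q40,.15,q60];o=least_squares(k,x,bounds=(lo,hi))
        print(round(yaw,1),z,q40,o.x.round(3),"cost",o.cost.round(6))
E
```

```text
[0.273 0.001 0.111 0.588 0.391 0.114 0.296] 0.3408652582234384
tool in model [-1.84972160e-16  1.00193253e-16  1.57079633e+00] [-0.1314835   0.37631482  2.17596829 -0.04370533  0.20430789  0.13472755]
0 96.3 0 [-0.06   0.421  2.258 -1.43   0.039  1.506] cost 9.2e-05
0 96.3 3.141592653589793 [-0.086  0.419  2.265  1.342  0.    -1.29 ] cost 0.00045
0 96.3 3.141592653589793 [-0.088  0.42   2.268  2.901  0.008 -2.85 ] cost 0.000443
0 96.3 1.5 [-0.086  0.419  2.265 -0.115  0.     0.168] cost 0.00045
0 96.3 -1 [-0.06   0.421  2.258 -1.43   0.039  1.506] cost 9.2e-05
0 56.3 0 [-0.088  0.517  2.216 -0.566  0.     0.617] cost 0.002344
0 56.3 3.141592653589793 [-0.088  0.517  2.216  1.411  0.    -1.36 ] cost 0.002344
0 56.3 3.141592653589793 [-0.105  0.531  2.255  2.888  0.1   -2.85 ] cost 0.001121
0 56.3 1.5 [-0.088  0.517  2.216  1.813  0.    -1.761] cost 0.002344
0 56.3 -1 [-0.064  0.518  2.21  -1.43   0.037  1.504] cost 0.001989
0 16.3 0 [-0.09   0.609  2.165 -0.778  0.     0.828] cost 0.005762
0 16.3 3.141592653589793 [-0.09   0.609  2.165  1.33   0.    -1.28 ] cost 0.005762
0 16.3 3.1415
[... 613 characters left out ...]
  0.037 -1.637] cost 0.001989
3.1 56.3 3.141592653589793 [-0.065  0.539  2.258  3.424  0.131 -0.209] cost 0.0
3.1 56.3 3.141592653589793 [-0.065  0.539  2.258  3.424  0.131 -0.209] cost 0.0
3.1 56.3 1.5 [-0.064  0.518  2.21  -1.43   0.037 -1.637] cost 0.001989
3.1 56.3 -1 [-0.064  0.518  2.21  -1.43   0.037 -1.637] cost 0.001989
3.1 16.3 0 [-0.067  0.61   2.159 -1.43   0.036 -1.639] cost 0.005404
3.1 16.3 3.141592653589793 [-0.069  0.646  2.236  3.305  0.213 -0.092] cost 0.0
3.1 16.3 3.141592653589793 [-0.069  0.646  2.236  3.305  0.213 -0.092] cost 0.0
3.1 16.3 1.5 [-0.09   0.609  2.165 -1.034  0.    -2.058] cost 0.005762
3.1 16.3 -1 [-0.067  0.61   2.159 -1.43   0.036 -1.639] cost 0.005404
```

The model fits to 0.3 mm. Seating needs the half-turned wrist: q4≈π, tool y = −deck x. The cube's symmetry allows that. I'll raise the arm, then plan a turn about the forearm axis and check it in the model.

```bash
python3 -m creep '[{"slide":[0,0,-2],"angular":[0,0,0],"claw":-1},{"slide":[0,0,-2],"angular":[0,0,0],"claw":-1},{"slide":[0,0,-2],"angular":[0,0,0],"claw":-1},{"slide":[0,0,-1],"angular":[0,0,0],"claw":-1},{"slide":[0,0,0],"angular":[0,0,0],"claw":-1}]'
cat >> kin.py <<'E'
RX=R.from_rotvec([0,0,np.pi/2]);G=np.load("g.npy") if __import__("os").path.exists("g.npy") else None
LO=np.array([-3.08,-.75,.22,-1.43,0,-2.85]);HI=np.array([3.08,2.2,2.44,4.57,2.65,2.85])
def ik(q,p,Rt): # local solve
    k=lambda x:np.r_[(fk(x,G)[0]-p)*10,(Rt.inv()*fk(x,G)[1]*RX).as_rotvec(),(x-q)*1e-4]
    return least_squares(k,np.clip(q,LO+1e-6,HI-1e-6),bounds=(LO,HI))
def sim(rows,q=None):
    q=manip.sense()["q"] if q is None else q
    p,Rm=fk(q,G);Rm=Rm*RX
    for n,sl,an in rows:
        for _ in range(n):
            p=p+Rm.apply(np.array(sl)/100);Rm=Rm*R.from_rotvec(an);o=ik(q,p,Rm);dq=np.abs(o.x-q)*12/np.array([2.79,2.79,3.14,3.14,3.14,3.14]);q=o.x
            print(q.round(2),p.round(3),"spd",dq.max().round(2),"c",o.cost.round(5))
    return q,p,Rm
E
python3 - <<'E'
from kin import *
s=manip.sense();q=np.array(s["q"]);print(q.round(3))
W=R.from_euler("ZYZ",q[3:]);ax=(W*RX).inv().apply([0,0,1]);print("forearm axis in tool",ax.round(3))
q,p,Rm=sim([(26,(0,0,0),ax*.12)])
M=D[:,:3]@R.from_rotvec([0,0,np.pi]).as_matrix();Rd=R.from_matrix(np.c_[M[:,1],M[:,0],-M[:,2]])
print("then rot",(Rm.inv()*Rd).as_rotvec())
E
```

```text
t: 7.8
tcp_pos: [0.4351, 0.0508, 0.2246]
tool_rot: [0.768, 0.61, 0.131, 0.143]
force: [-0.1, 0.4, 0.1]
finger_gap: 0.462
gripper_force: 40.9
[-0.133  0.184  2.151 -0.024  0.416  0.115]
forearm axis in tool [0.046 0.401 0.915]
[-0.18  0.18  2.16  0.14  0.41  0.03] [0.435 0.051 0.225] spd 0.63 c 0.0
[-0.23  0.17  2.18  0.31  0.42 -0.05] [0.435 0.051 0.225] spd 0.63 c 0.0
[-0.27  0.17  2.19  0.47  0.43 -0.14] [0.435 0.051 0.225] spd 0.63 c 0.0
[-0.32  0.17  2.21  0.63  0.44 -0.22] [0.435 0.051 0.225] spd 0.61 c 0.0
[-0.37  0.18  2.23  0.78  0.46 -0.3 ] [0.435 0.051 0.225] spd 0.59 c 0.0
[-0.41  0.18  2.26  0.93  0.48 -0.37] [0.435 0.051 0.225] spd 0.57 c 0.0
[-0.46  0.19  2.29  1.07  0.51 -0.44] [0.435 0.051 0.225] spd 0.54 c 0.0
[-0.5   0.21  2.32  1.21  0.54 -0.5 ] [0.435 0.051 0.225] spd 0.51 c 0.0
[-0.54  0.23  2.35  1.34  0.58 -0.56] [0.435 0.051 0.225] spd 0.49 c 0.0
[-0.58  0.25  2.39  1.46  0.62 -0.62] [0.435 0.051 0.225] spd 0.47 c 0.0
[-0.62  0.28  2.42  1.58  0.66 -0.67] [0.435 0.051 0.225] spd 0.46 c 0.0
[-0.64  0.3   2.44  1.62  0.7  -0.62] [0.435 0.051 0.225] spd 0.17 c 0.
[... 425 characters left out ...]
01] [0.435 0.051 0.225] spd 0.42 c 0.04408
[-0.57  0.27  2.44  1.76  0.62  0.11] [0.435 0.051 0.225] spd 0.41 c 0.05674
[-0.5   0.26  2.44  1.87  0.55  0.2 ] [0.435 0.051 0.225] spd 0.43 c 0.06924
[-0.41  0.25  2.44  2.09  0.46  0.22] [0.435 0.051 0.225] spd 0.82 c 0.08022
[-0.28  0.25  2.44  2.5   0.38  0.06] [0.435 0.051 0.225] spd 1.6 c 0.08801
[-0.14  0.28  2.44  3.1   0.39 -0.26] [0.435 0.051 0.225] spd 2.27 c 0.0911
[ 0.    0.33  2.44  3.53  0.51 -0.41] [0.435 0.051 0.225] spd 1.67 c 0.08879
[ 0.12  0.4   2.44  3.76  0.66 -0.37] [0.435 0.051 0.225] spd 0.86 c 0.08161
[ 0.2   0.46  2.44  3.87  0.8  -0.25] [0.435 0.051 0.225] spd 0.5 c 0.071
then rot [-0.74941067  0.05404574 -0.05567838]
```

```bash
python3 - <<'E'
from kin import *
s=manip.sense();q0=np.array(s["q"])
q,p,Rm=sim([(6,(-1.5,0.5,-.3),(-.03,0,0))])
W=R.from_euler("ZYZ",q[3:]);ax=(W*RX).inv().apply([0,0,1]);w=ax*.12;sl=np.cross(w,[0,0,G[6]*100]);print("w",w.round(4),"slide",sl.round(3))
q,p,Rm=sim([(27,sl,w)],q)
M=D[:,:3]@R.from_rotvec([0,0,np.pi]).as_matrix();Rd=R.from_matrix(np.c_[M[:,1],M[:,0],-M[:,2]])
print("then rot",(Rm.inv()*Rd).as_rotvec())
E
```

```text
[-0.18  0.17  2.17  0.02  0.38  0.03] [0.435 0.035 0.229] spd 0.32 c 0.0
[-0.23  0.15  2.19  0.08  0.35 -0.07] [0.435 0.02  0.233] spd 0.4 c 0.0
[-0.29  0.14  2.21  0.17  0.32 -0.2 ] [0.435 0.005 0.238] spd 0.49 c 0.0
[-0.34  0.12  2.23  0.28  0.3  -0.36] [ 0.434 -0.011  0.242] spd 0.6 c 0.0
[-0.4   0.11  2.25  0.42  0.28 -0.54] [ 0.434 -0.026  0.247] spd 0.71 c 0.0
[-0.46  0.1   2.26  0.58  0.27 -0.75] [ 0.433 -0.042  0.252] spd 0.8 c 0.0
w [-0.0222  0.0237  0.1155] slide [ 0.701  0.657 -0.   ]
[-0.46  0.1   2.26  0.71  0.27 -0.75] [ 0.44  -0.036  0.255] spd 0.47 c 0.0
[-0.46  0.1   2.26  0.83  0.27 -0.76] [ 0.447 -0.032  0.26 ] spd 0.47 c 0.0
[-0.46  0.1   2.26  0.95  0.27 -0.76] [ 0.455 -0.028  0.265] spd 0.47 c 0.0
[-0.45  0.1   2.26  1.08  0.27 -0.76] [ 0.462 -0.025  0.27 ] spd 0.48 c 0.0
[-0.45  0.1   2.26  1.2   0.27 -0.77] [ 0.469 -0.024  0.276] spd 0.48 c 0.0
[-0.45  0.1   2.26  1.33  0.26 -0.77] [ 0.477 -0.023  0.282] spd 0.48 c 0.0
[-0.45  0.1   2.26  1.45  0.26 -0.77] [ 0.484 -0.024  0.289] spd 0.48 c 0.0
[-0.45  0.1   2.26  1.58  0.26 -0.78] [ 0.49  -0.026  0.296] spd 0.
[... 799 characters left out ...]
 -0.84] [ 0.519 -0.099  0.354] spd 0.48 c 0.0
[-0.43  0.1   2.25  3.09  0.26 -0.84] [ 0.517 -0.109  0.356] spd 0.48 c 0.0
[-0.43  0.1   2.25  3.22  0.26 -0.85] [ 0.513 -0.117  0.357] spd 0.48 c 0.0
[-0.43  0.1   2.25  3.34  0.27 -0.85] [ 0.509 -0.126  0.357] spd 0.47 c 0.0
[-0.43  0.1   2.25  3.46  0.27 -0.85] [ 0.505 -0.135  0.357] spd 0.47 c 0.0
[-0.43  0.1   2.24  3.59  0.27 -0.86] [ 0.499 -0.142  0.355] spd 0.47 c 0.0
[-0.43  0.1   2.24  3.71  0.27 -0.86] [ 0.493 -0.15   0.353] spd 0.47 c 0.0
[-0.43  0.1   2.24  3.83  0.27 -0.86] [ 0.487 -0.156  0.35 ] spd 0.46 c 0.0
[-0.43  0.1   2.24  3.95  0.27 -0.86] [ 0.48  -0.162  0.347] spd 0.46 c 0.0
then rot [-0.48384113 -0.4020465  -0.19546769]
```

```bash
python3 -m creep '[{"slide":[-1.5,0.5,-0.3],"angular":[-0.03,0,0],"claw":-1},{"slide":[-1.5,0.5,-0.3],"angular":[-0.03,0,0],"claw":-1},{"slide":[-1.5,0.5,-0.3],"angular":[-0.03,0,0],"claw":-1},{"slide":[-1.5,0.5,-0.3],"angular":[-0.03,0,0],"claw":-1},{"slide":[-1.5,0.5,-0.3],"angular":[-0.03,0,0],"claw":-1},{"slide":[-1.5,0.5,-0.3],"angular":[-0.03,0,0],"claw":-1},{"slide":[0,0,0],"angular":[0,0,0],"claw":-1}]'
python3 - <<'E'
from kin import *
q=np.array(manip.sense()["q"]);print(q.round(3))
W=R.from_euler("ZYZ",q[3:]);ax=(W*RX).inv().apply([0,0,1]);w=ax*.12;sl=np.cross(w,[0,0,G[6]*100]);print("w",w.round(4),"slide",sl.round(3))
E
```

```text
t: 8.38
tcp_pos: [0.4331, -0.0413, 0.2488]
tool_rot: [0.754, 0.595, 0.183, 0.209]
force: [-0.5, -1.0, -1.5]
finger_gap: 0.46
gripper_force: 40.9
[-0.455  0.104  2.26   0.564  0.271 -0.727]
w [-0.0213  0.024   0.1156] slide [ 0.71   0.632 -0.   ]
```

```bash
python3 -m creep '[{"slide":[0.7,0.64,0],"angular":[-0.0215,0.024,0.1155],"claw":-1},{"slide":[0.7,0.64,0],"angular":[-0.0215,0.024,0.1155],"claw":-1},{"slide":[0.7,0.64,0],"angular":[-0.0215,0.024,0.1155],"claw":-1},{"slide":[0.7,0.64,0],"angular":[-0.0215,0.024,0.1155],"claw":-1},{"slide":[0.7,0.64,0],"angular":[-0.0215,0.024,0.1155],"claw":-1},{"slide":[0.7,0.64,0],"angular":[-0.0215,0.024,0.1155],"claw":-1},{"slide":[0.7,0.64,0],"angular":[-0.0215,0.024,0.1155],"claw":-1},{"slide":[0.7,0.64,0],"angular":[-0.0215,0.024,0.1155],"claw":-1},{"slide":[0.7,0.64,0],"angular":[-0.0215,0.024,0.1155],"claw":-1},{"slide":[0.7,0.64,0],"angular":[-0.0215,0.024,0.1155],"claw":-1}]'
python3 - <<'E'
from kin import *
q=np.array(manip.sense()["q"]);print(q.round(3))
W=R.from_euler("ZYZ",q[3:]);ax=(W*RX).inv().apply([0,0,1]);w=ax*.12;sl=np.cross(w,[0,0,G[6]*100]);print("w",w.round(4),"slide",sl.round(3))
E
```

```text
t: 9.22
tcp_pos: [0.5022, -0.0283, 0.3043]
tool_rot: [0.905, 0.086, 0.41, 0.079]
force: [0.6, -1.3, -1.9]
finger_gap: 0.464
gripper_force: 40.9
[-0.434  0.111  2.262  1.814  0.261 -0.761]
w [-0.0214  0.0224  0.1159] slide [ 0.664  0.633 -0.   ]
```

Tracking matches the model. Continue 11 rows, then plan the approach.

```bash
python3 -m creep '[{"slide":[0.68,0.64,0],"angular":[-0.0215,0.023,0.1155],"claw":-1},{"slide":[0.68,0.64,0],"angular":[-0.0215,0.023,0.1155],"claw":-1},{"slide":[0.68,0.64,0],"angular":[-0.0215,0.023,0.1155],"claw":-1},{"slide":[0.68,0.64,0],"angular":[-0.0215,0.023,0.1155],"claw":-1},{"slide":[0.68,0.64,0],"angular":[-0.0215,0.023,0.1155],"claw":-1},{"slide":[0.68,0.64,0],"angular":[-0.0215,0.023,0.1155],"claw":-1},{"slide":[0.68,0.64,0],"angular":[-0.0215,0.023,0.1155],"claw":-1},{"slide":[0.68,0.64,0],"angular":[-0.0215,0.023,0.1155],"claw":-1},{"slide":[0.68,0.64,0],"angular":[-0.0215,0.023,0.1155],"claw":-1},{"slide":[0,0,0],"angular":[0,0,0],"claw":-1}]'
cat > go.py <<'E'
# print tool-frame screw-free rows: N equal rows (slide,angular constant-ish) moving straight in world to deck pose; sim check
from kin import *
import sys
def go(a,yaw,N,tilt=None):
    s=manip.sense();M=D[:,:3]@R.from_rotvec([0,0,yaw]).as_matrix();Rd=R.from_matrix(np.c_[M[:,1],M[:,0],-M[:,2]])
    Rc=R.from_quat(s["tool_rot"]);rv=(Rc.inv()*Rd).as_rotvec();d=D[:,3]+D[:,:3]@np.array(a)/1e3-s["tcp_pos"]
    rows=[];q=np.array(s["q"])
    print("rot",rv.round(4),"per row",(rv/N).round(4),"q",q.round(2),"deck now",(D[:,:3].T@(s["tcp_pos"]-D[:,3])*1e3).round(1))
    R0=Rc
    for i in range(N):
        sl=R0.inv().apply(d/N)*100;print(" slide",sl.round(2));rows.append((1,sl,rv/N));R0=R0*R.from_rotvec(rv/N)
    sim(rows,q)
E
python3 - <<'E'
from go import *
go((0,-30,106.3),np.pi,8)
E
```

```text
t: 10.05
tcp_pos: [0.5197, -0.0937, 0.3467]
tool_rot: [0.772, -0.403, 0.488, -0.06]
force: [0.2, -0.2, -0.2]
finger_gap: 0.46
gripper_force: 40.9
rot [-0.4337 -0.399   0.7823] per row [-0.0542 -0.0499  0.0978] q [-0.42  0.11  2.25  2.93  0.25 -0.79] deck now [ 176.5 -184.6  235. ]
 slide [-3.33  0.32 -0.13]
 slide [-3.28  0.64  0.06]
 slide [-3.2   0.95  0.27]
 slide [-3.07  1.24  0.48]
 slide [-2.91  1.5   0.71]
 slide [-2.71  1.73  0.93]
 slide [-2.48  1.92  1.16]
 slide [-2.22  2.08  1.39]
[-0.34  0.13  2.26  3.26  0.2  -0.98] [ 0.51  -0.073  0.322] spd 1.28 c 0.0
[-0.28  0.16  2.26  3.64  0.17 -1.21] [ 0.501 -0.052  0.298] spd 1.43 c 0.0
[-0.22  0.19  2.26  3.99  0.16 -1.42] [ 0.491 -0.031  0.273] spd 1.36 c 0.0
[-0.17  0.22  2.25  4.29  0.15 -1.57] [ 0.482 -0.01   0.249] spd 1.14 c 0.0
[-0.13  0.26  2.25  4.52  0.13 -1.67] [0.472 0.011 0.225] spd 0.89 c 0.0
[-0.1   0.3   2.26  4.57  0.11 -1.59] [0.463 0.032 0.2  ] spd 0.31 c 3e-05
[-0.08  0.35  2.27  4.57  0.08 -1.47] [0.453 0.053 0.176] spd 0.47 c 5e-05
[-0.06  0.4   2.27  4.57  0.04 -1.35] [0.444 0.074 0.152] spd 0.45 c 1e-05
```

```bash
cat > jgo.py <<'E'
from kin import *
def target(a,yaw,extra=0):
    M=D[:,:3]@R.from_rotvec([0,0,yaw]).as_matrix();Rd=R.from_matrix(np.c_[M[:,1],M[:,0],-M[:,2]])
    Rd=R.from_rotvec(-extra*D[:,1])*Rd   # lean tool further forward about deck y
    return D[:,3]+D[:,:3]@np.array(a)/1e3,Rd
def jgo(a,yaw,N,extra=0,q4=3.3,verbose=True):
    """joint-linear path to pose, printed as tool-frame rows"""
    s=manip.sense();q=np.array(s["q"]);p,Rd=target(a,yaw,extra);x=q.copy();x[3]=q4;o=ik(x,p,Rd)
    print("target q",o.x.round(3),"cost",o.cost.round(6),"now",q.round(2),"spd",(np.abs(o.x-q)/N*12/np.array([2.79,2.79,3.14,3.14,3.14,3.14])).max().round(2),"f",np.round(s["force"],1),"gap",np.round(s["finger_gap"],3))
    P=np.array(s["tcp_pos"]);Rc=R.from_quat(s["tool_rot"]);p0,R0=fk(q,G);R0=R0*RX
    for i in range(1,N+1):
        pi,Ri=fk(q+(o.x-q)*i/N,G);Ri=Ri*RX
        # blend the small model offset out
        pi=pi+(P-p0)*(1-i/N);Ri=Ri*R.from_rotvec((R0.inv()*Rc).as_rotvec()*(1-i/N))
        print("slide",(Rc.inv().apply(pi-P)*100).round(2).tolist(),"ang",(Rc.inv()*Ri).as_rotvec().round(4).tolist(),"deck",(D[:,:3].T@(pi-D[:,3])*1e3).round(0));P,Rc=pi,Ri
E
python3 - <<'E'
from jgo import *
jgo((0,-30,90),np.pi,8,.15)
E
```

```text
target q [-0.049  0.514  2.378  3.295  0.373 -0.065] cost 0.0 now [-0.42  0.11  2.25  2.93  0.25 -0.79] spd 0.35 f [ 0.2 -0.2 -0.2] gap 0.46
slide [-3.54, -0.16, 0.82] ang [-0.0058, -0.0586, 0.1136] deck [ 161. -162.  211.]
slide [-6.11, 0.54, 1.56] ang [-0.0201, -0.0991, 0.1962] deck [ 132. -123.  170.]
slide [-6.42, 2.09, 2.1] ang [-0.036, -0.1032, 0.2177] deck [ 96. -80. 127.]
slide [-4.58, 3.05, 1.89] ang [-0.0455, -0.0722, 0.1778] deck [ 62. -46.  95.]
slide [-2.24, 2.68, 0.91] ang [-0.0456, -0.0262, 0.1063] deck [ 36. -27.  79.]
slide [-0.6, 1.7, -0.17] ang [-0.039, 0.0119, 0.0413] deck [ 19. -21.  77.]
slide [0.23, 0.96, -0.78] ang [-0.0304, 0.0324, 0.0038] deck [  8. -24.  82.]
slide [0.57, 0.64, -0.93] ang [-0.0229, 0.0398, -0.0091] deck [  0. -30.  90.]
```

```bash
python3 - <<'E'
from jgo import *
s=manip.sense();p0,R0=fk(s["q"],G);print(p0,s["tcp_pos"],((R0*RX).inv()*R.from_quat(s["tool_rot"])).as_rotvec())
p,Rd=target((0,-30,90),np.pi,.15);x=np.array(s["q"]);o=ik(x,p,Rd)
for i in range(9):
    pi,Ri=fk(x+(o.x-x)*i/8,G);print((D[:,:3].T@(pi-D[:,3])*1e3).round(0))
E
```

```text
[ 0.51941682 -0.09342043  0.34650311] [ 0.51970748 -0.09367621  0.34673809] [ 3.33066907e-16 -2.70616862e-16 -3.46944695e-17]
[ 176. -184.  235.]
[ 161. -162.  211.]
[ 143. -140.  188.]
[ 124. -118.  168.]
[102. -98. 149.]
[ 79. -79. 131.]
[ 54. -61. 116.]
[ 28. -44. 102.]
[  0. -30.  90.]
```

```bash
sed -i 's/p0,R0=fk(q,G);R0=R0\*RX/p0,R0=fk(q,G);R0=R0*RX;off=P-p0/; s/pi=pi+(P-p0)\*(1-i\/N);.*/pi=pi+off*(1-i\/N)/' jgo.py; python3 - <<'E'
from jgo import *
jgo((0,-30,90),np.pi,8,.15)
E
```

```text
target q [-0.049  0.514  2.378  3.295  0.373 -0.065] cost 0.0 now [-0.42  0.11  2.25  2.93  0.25 -0.79] spd 0.35 f [ 0.2 -0.2 -0.2] gap 0.46
slide [-3.54, -0.16, 0.82] ang [-0.0058, -0.0586, 0.1136] deck [ 161. -162.  211.]
slide [-3.5, 0.36, 0.79] ang [-0.0158, -0.0555, 0.1108] deck [ 144. -140.  188.]
slide [-3.38, 0.88, 0.76] ang [-0.025, -0.0508, 0.108] deck [ 124. -118.  168.]
slide [-3.18, 1.36, 0.73] ang [-0.0332, -0.0446, 0.1052] deck [102. -98. 149.]
slide [-2.9, 1.81, 0.7] ang [-0.0402, -0.0371, 0.1024] deck [ 79. -79. 131.]
slide [-2.56, 2.21, 0.67] ang [-0.0457, -0.0286, 0.0995] deck [ 54. -61. 116.]
slide [-2.16, 2.54, 0.64] ang [-0.0496, -0.0192, 0.0966] deck [ 28. -44. 102.]
slide [-1.72, 2.8, 0.61] ang [-0.0517, -0.0093, 0.0937] deck [  0. -30.  90.]
```

```bash
python3 -m creep '[{"slide":[-3.54,-0.16,0.82],"angular":[-0.006,-0.057,0.109],"claw":-1},{"slide":[-3.5,0.36,0.79],"angular":[-0.016,-0.055,0.109],"claw":-1},{"slide":[-3.38,0.88,0.76],"angular":[-0.025,-0.051,0.108],"claw":-1},{"slide":[-3.18,1.36,0.73],"angular":[-0.033,-0.045,0.105],"claw":-1},{"slide":[-2.9,1.81,0.7],"angular":[-0.04,-0.037,0.102],"claw":-1},{"slide":[-2.56,2.21,0.67],"angular":[-0.046,-0.029,0.1],"claw":-1},{"slide":[-2.16,2.54,0.64],"angular":[-0.05,-0.019,0.097],"claw":-1},{"slide":[-1.72,2.8,0.61],"angular":[-0.052,-0.009,0.094],"claw":-1},{"slide":[0,0,0],"angular":[0,0,0],"claw":-1},{"slide":[0,0,0],"angular":[0,0,0],"claw":-1}]'
python3 - <<'E'
from jgo import *
jgo((0,-30,50),np.pi,5,0)
cv2.imwrite('pics/w4.png',viewer.snapshot('wrist'))
E
```

```text
t: 10.88
tcp_pos: [0.4505, 0.0713, 0.1357]
tool_rot: [-0.628, 0.716, -0.233, 0.197]
force: [0.9, -0.2, -0.4]
finger_gap: 0.462
gripper_force: 40.9
target q [-0.065  0.556  2.255  3.394  0.145 -0.179] cost 0.0 now [-0.05  0.52  2.38  3.3   0.38 -0.09] spd 0.18 f [ 0.9 -0.2 -0.4] gap 0.462
slide [0.07, 0.1, 0.84] ang [-0.0299, 0.0027, 0.0022] deck [ -1. -32.  80.]
slide [0.02, 0.07, 0.81] ang [-0.0299, 0.0009, 0.0025] deck [ -1. -32.  72.]
slide [-0.03, 0.04, 0.78] ang [-0.0298, -0.0009, 0.0027] deck [ -1. -32.  64.]
slide [-0.08, 0.01, 0.74] ang [-0.0296, -0.0028, 0.0029] deck [ -0. -31.  57.]
slide [-0.13, -0.02, 0.71] ang [-0.0293, -0.0046, 0.003] deck [ -0. -30.  50.]
```

View pics/w4.png

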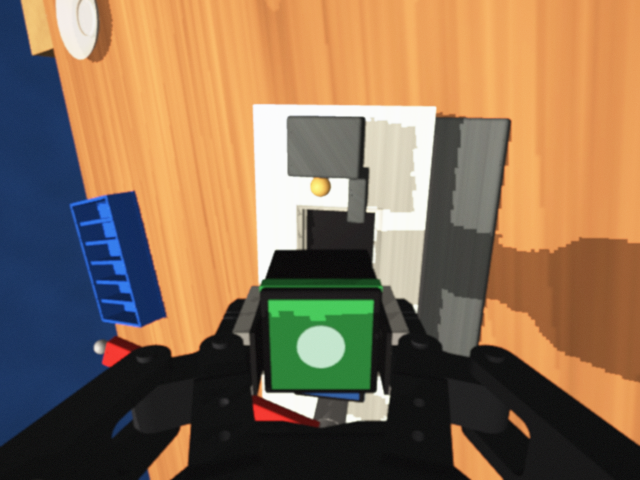

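The cube is held square and the pocket is behind it at (340,235). Before descending I check the deck fit against this view: corners (254,105) and (435,107), ball (320,186).

```bash
python3 - <<'E'
from jgo import *
C=cam("wrist");im=cv2.imread("pics/w4.png")
W=lambda a:D[:,3]+D[:,:3]@np.array(a)/1e3
for n,a in(("up",(47.5,-107.4,12)),("dn",(-47.5,-107.4,12)),("pk up",(21.5,-51.5,12)),("pk up out",(24.5,-54.5,12)),("blocktop",(3,-90,58))): print(n,proj(C,W(a)).round(1))
# ray positions in deck coordinates at z=12 / 58
def on(u,v,z):
    o,d=ray(C,u,v);n=D[:,2];return (D[:,:3].T@(o+d*((W((0,0,z))-o)@n)/(d@n)-D[:,3])*1e3).round(1)
print(on(254,105,12),on(435,107,12),"block top ctr",on(324.5,147,58),"corner",on(299,207,12),on(307,211,12))
E
python3 -m creep '[{"slide":[0.07,0.1,0.84],"angular":[-0.03,0.0027,0.002],"claw":-1},{"slide":[0.02,0.07,0.81],"angular":[-0.03,0.001,0.0025],"claw":-1},{"slide":[-0.03,0.04,0.78],"angular":[-0.03,-0.001,0.0027],"claw":-1},{"slide":[-0.08,0.01,0.74],"angular":[-0.03,-0.003,0.003],"claw":-1},{"slide":[-0.13,-0.02,0.71],"angular":[-0.029,-0.0046,0.003],"claw":-1},{"slide":[0,0,0],"angular":[0,0,0],"claw":-1},{"slide":[0,0,0],"angular":[0,0,0],"claw":-1}]'
python3 - <<'E'
from jgo import *
jgo((0,-30,32),np.pi,3,0)
E
```

```text
up [257.6 108.1]
dn [437.3 110.3]
pk up [304.3 210.4]
pk up out [299.2 205. ]
blocktop [326.5 149.9]
[  49.5 -109.    12. ] [ -46.2 -109.    12. ] block top ctr [  3.9 -91.2  58. ] corner [ 24.6 -53.3  12. ] [ 19.9 -51.2  12. ]
t: 11.52
tcp_pos: [0.4716, 0.0677, 0.1042]
tool_rot: [-0.633, 0.737, -0.179, 0.155]
force: [0.6, 0.5, -0.9]
finger_gap: 0.46
gripper_force: 40.9
target q [-0.067  0.605  2.246  3.336  0.183 -0.123] cost 0.0 now [-0.07  0.55  2.25  3.4   0.14 -0.18] spd 0.08 f [ 0.6  0.5 -0.9] gap 0.46
slide [-0.05, 0.1, 0.63] ang [-0.0022, -0.0001, -0.0017] deck [  2. -31.  45.]
slide [-0.06, 0.11, 0.63] ang [-0.0021, -0.0006, -0.0017] deck [  1. -31.  38.]
slide [-0.08, 0.12, 0.64] ang [-0.0021, -0.0012, -0.0016] deck [  0. -30.  32.]
```

```bash
python3 -m creep '[{"slide":[-0.04,0.09,0.63],"angular":[-0.002,0,-0.0017],"claw":-1},{"slide":[-0.04,0.09,0.63],"angular":[-0.002,0,-0.0017],"claw":-1},{"slide":[-0.05,0.08,0.64],"angular":[-0.002,0,-0.0016],"claw":-1},{"slide":[0,0,0],"angular":[0,0,0],"claw":-1},{"slide":[0,0,0],"angular":[0,0,0],"claw":-1}]'
python3 - <<'E'
from h import *
plan((.7,-30.6,16.3),np.pi)
E
python3 -m creep '[{"slide":[0,0,0.3],"angular":[0,0,0],"claw":-1},{"slide":[0,0,0.3],"angular":[0,0,0],"claw":-1},{"slide":[0,0,0],"angular":[0,0,0],"claw":-1}]'
python3 - <<'E'
from h import *
plan((.7,-30.6,16.3),np.pi)
E
```

```text
t: 11.93
tcp_pos: [0.4762, 0.069, 0.0844]
tool_rot: [-0.636, 0.736, -0.176, 0.151]
force: [-0.3, -0.8, 1.7]
finger_gap: 0.463
gripper_force: 41.5
rotvec [ 0.0041 -0.0015  0.0004] slide cm new axes [ 0.07 -0.26  1.51] cur deck mm [ -1.9 -29.9  31.4] f [-0.3 -0.8  1.7] gap 0.463 q [-0.07  0.61  2.25  3.35  0.18 -0.14]
t: 12.18
tcp_pos: [0.4775, 0.0677, 0.0815]
tool_rot: [-0.635, 0.736, -0.177, 0.152]
force: [-12.5, -10.6, 28.1]
finger_gap: 0.459
gripper_force: 47.1
rotvec [-0.     -0.0028 -0.0022] slide cm new axes [-0.04 -0.26  1.18] cur deck mm [ -1.9 -31.   28.1] f [-12.5 -10.6  28.1] gap 0.459 q [-0.07  0.62  2.25  3.34  0.2  -0.12]
```

Contact: x is off by −2.6 mm because of model offset. Back off, correct using the measured pose, and try again.

```bash
python3 -m creep '[{"slide":[0,0,-0.4],"angular":[0,0,0],"claw":-1},{"slide":[-0.04,-0.26,0],"angular":[0,0,0],"claw":-1},{"slide":[0,0,0],"angular":[0,0,0],"claw":-1}]' | grep force
python3 - <<'E'
from h import *
plan((.7,-30.6,16.3),np.pi)
E
python3 -m creep '[{"slide":[0,0,0.3],"angular":[0,0,0],"claw":-1},{"slide":[0,0,0.3],"angular":[0,0,0],"claw":-1},{"slide":[0,0,0],"angular":[0,0,0],"claw":-1}]'
python3 - <<'E'
from h import *
plan((.7,-30.6,16.3),np.pi)
E
```

```text
force: [0.9, -0.2, -1.5]
gripper_force: 43.2
rotvec [ 0.0043 -0.0011  0.0003] slide cm new axes [0.13 0.05 1.32] cur deck mm [  1.2 -29.3  29.5] f [ 0.9 -0.2 -1.5] gap 0.46 q [-0.06  0.61  2.24  3.36  0.17 -0.14]
t: 12.68
tcp_pos: [0.4811, 0.0677, 0.0806]
tool_rot: [-0.635, 0.737, -0.177, 0.152]
force: [-13.1, -8.8, 28.0]
finger_gap: 0.462
gripper_force: 49.5
rotvec [ 0.0002 -0.0028 -0.0025] slide cm new axes [0.01 0.02 0.94] cur deck mm [  0.9 -30.5  25.7] f [-13.1  -8.8  28. ] gap 0.462 q [-0.07  0.62  2.24  3.34  0.19 -0.13]
```

```bash
python3 -m creep '[{"slide":[0.1,0,-0.15],"angular":[0,0,0],"claw":-1},{"slide":[0.1,0,0],"angular":[0,0,0],"claw":-1},{"slide":[0,0,0.2],"angular":[0,0,0],"claw":-1},{"slide":[0,0,0.2],"angular":[0,0,0],"claw":-1},{"slide":[0,0,0],"angular":[0,0,0],"claw":-1}]'
python3 - <<'E'
from h import *
plan((.7,-30.6,16.3),np.pi);s=manip.sense();print("f deck",(D[:,:3].T@s["force"]).round(1))
E
```

```text
t: 13.1
tcp_pos: [0.482, 0.0657, 0.0784]
tool_rot: [-0.635, 0.736, -0.177, 0.152]
force: [-13.0, -7.6, 28.3]
finger_gap: 0.456
gripper_force: 51.5
rotvec [ 0.0003 -0.0024 -0.0022] slide cm new axes [-0.17  0.03  0.69] cur deck mm [  1.  -32.3  23.2] f [-13.   -7.6  28.3] gap 0.456 q [-0.07  0.63  2.24  3.32  0.2  -0.11]
f deck [ 2.3 -9.4 30.5]
```

```bash
python3 -m creep '[{"slide":[0.1,0,-0.15],"angular":[0,0,0],"claw":-1},{"slide":[0.12,0,0],"angular":[0,0,0],"claw":-1},{"slide":[0,0,0.2],"angular":[0,0,0],"claw":-1},{"slide":[0,0,0.2],"angular":[0,0,0],"claw":-1},{"slide":[0,0,0],"angular":[0,0,0],"claw":-1}]'
python3 - <<'E'
from h import *
plan((.7,-30.6,16.3),np.pi);s=manip.sense();print("f deck",(D[:,:3].T@s["force"]).round(1))
cv2.imwrite("pics/w5.png",viewer.snapshot("wrist"))
E
```

```text
t: 13.52
tcp_pos: [0.4827, 0.0635, 0.076]
tool_rot: [-0.635, 0.736, -0.177, 0.152]
force: [-11.4, -7.8, 26.3]
finger_gap: 0.455
gripper_force: 53.4
rotvec [ 0.001  -0.0023 -0.0022] slide cm new axes [-0.38  0.01  0.43] cur deck mm [  0.8 -34.4  20.6] f [-11.4  -7.8  26.3] gap 0.455 q [-0.08  0.63  2.24  3.3   0.2  -0.1 ]
f deck [ 2.9 -9.4 28.1]
```

View pics/w5.png

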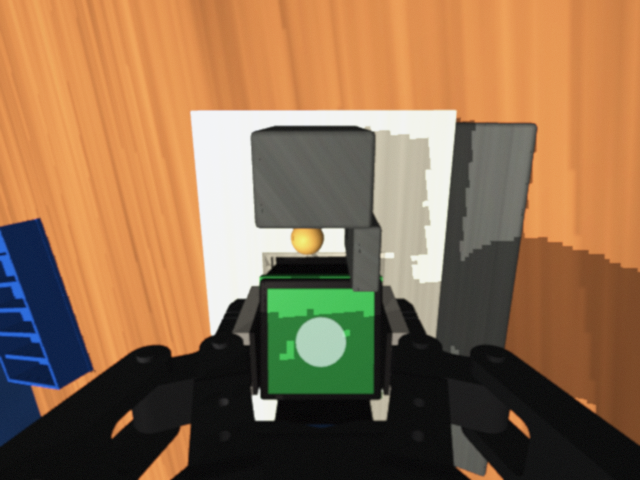

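The cube looks larger in the grip than before, so it may have slid up between the pads. I'll measure that from its top face in w3, w4 and w5.

```bash
python3 - <<'E'
from h import *
c=viewer.calibration("wrist");T=c["tool_from_camera"];f=240/np.tan(np.radians(c["fov_y"]/2))
for n in(3,4,5):
    im=cv2.imread(f"pics/w{n}.png");m=mask(im,45,80,80,30);m[:278 if n==5 else 288]=0
    k=cv2.morphologyEx(m,cv2.MORPH_CLOSE,np.ones((9,9)));cs,_=cv2.findContours(k,0,2);q=max(cs,key=cv2.contourArea)
    x,y,w,h=cv2.boundingRect(q)
    g=cv2.inRange(cv2.cvtColor(im,cv2.COLOR_BGR2HSV),(45,10,110),(90,110,255));g[:,:290]=0;g[:,355:]=0;g[:310]=0;g[375:]=0
    cd,_=cv2.findContours(g,0,2);d=max(cd,key=cv2.contourArea)
    print(n,"bbox",x,y,w,h,"rect",cv2.minAreaRect(q)[1:],"disc",cv2.minEnclosingCircle(d))
    # mean width at several rows -> depth -> tool coords
    for r in(y+12,y+h//2,y+h-12):
        xs=np.flatnonzero(k[r]);print("   row",r,xs[0],xs[-1],end="")
    print()
E
```

```text
3 bbox 267 299 108 92 rect ((91.0, 107.0), 90.0) disc ((320.1875, 346.5), 24.439517974853516)
   row 311 267 373   row 345 269 372   row 379 270 370
4 bbox 267 298 108 93 rect ((92.0, 107.0), 90.0) disc ((320.5, 346.5), 24.545974731445312)
   row 310 267 374   row 344 269 372   row 379 270 371
5 bbox 266 288 109 107 rect ((106.0, 108.0), 90.0) disc ((320.4375, 341.5), 25.68455696105957)
   row 300 266 374   row 341 267 374   row 383 267 374
```

```bash
python3 - <<'E'
from h import *
c=viewer.calibration("wrist");T=c["tool_from_camera"];f=240/np.tan(np.radians(c["fov_y"]/2));K=np.array([[f,0,c["cx"]],[0,f,c["cy"]],[0,0,1]])
for n,co in((3,[(266.5,299),(374.5,299),(370.5,391),(269.5,391)]),(5,[(265.5,288),(374.5,288),(374.5,395),(266.5,395)])):
    for S in(36,37,38):
        h=S/2000;o=np.array([(-h,h,0),(h,h,0),(h,-h,0),(-h,-h,0)])  # x right, y up image
        ok,rv,tv=cv2.solvePnP(o,np.array(co,float),K,None,flags=cv2.SOLVEPNP_IPPE_SQUARE)
        F=np.diag([1,-1,-1.]);p=T[:3,:3]@(F@tv.ravel())+T[:3,3];nz=T[:3,:3]@F@cv2.Rodrigues(rv)[0][:,2]
        print(n,S,"tool mm",(p*1e3).round(1),"normal",nz.round(3))
C=cam("wrist")
W=lambda a:D[:,3]+D[:,:3]@np.array(a)/1e3
def on(u,v,z):
    o,d=ray(C,u,v);n_=D[:,2];return (D[:,:3].T@(o+d*((W((0,0,z))-o)@n_)/(d@n_)-D[:,3])*1e3).round(1)
print("plate",on(191,110,12),on(457,110,12),"pocket outer left-top",on(263,253,12),"block top near edge",on(253,225,58),on(374,227,58),"lip end",on(366,289,55))
E
```

```text
3 36 tool mm [ -3.8  -0.2 -22.8] normal [ 0.012  0.007 -1.   ]
3 37 tool mm [ -6.   -0.2 -19.5] normal [ 0.012  0.007 -1.   ]
3 38 tool mm [ -8.1  -0.2 -16.2] normal [ 0.012  0.007 -1.   ]
5 36 tool mm [  0.7  -0.2 -26.9] normal [ 0.244 -0.014 -0.97 ]
5 37 tool mm [ -1.4  -0.2 -23.7] normal [ 0.244 -0.014 -0.97 ]
5 38 tool mm [ -3.4  -0.2 -20.5] normal [ 0.244 -0.014 -0.97 ]
plate [  47.9 -108.9   12. ] [ -49.  -108.7   12. ] pocket outer left-top [ 24.1 -53.6  12. ] block top near edge [ 19.4 -78.3  58. ] [-13.9 -77.7  58. ] lip end [-12.6 -57.6  55. ]
```

Measured: the cube sat about 2 to 3 mm off-centre along the pads and has pitched about 14° in the grip on the +y chamfer. The deck fit checks out to about 1 mm. I'll retract 8 mm and level the cube by tilting the tool, then re-measure.

```bash
python3 -m creep '[{"slide":[0,0,-0.4],"angular":[0,0,0],"claw":-1},{"slide":[0,0,-0.4],"angular":[0,0,0],"claw":-1},{"slide":[0,0,0],"angular":[0,0.062,0],"claw":-1},{"slide":[0,0,0],"angular":[0,0.062,0],"claw":-1},{"slide":[0,0,0],"angular":[0,0.062,0],"claw":-1},{"slide":[0.1,0,0.02],"angular":[0,0.06,0],"claw":-1},{"slide":[0,0,0],"angular":[0,0,0],"claw":-1},{"slide":[0,0,0],"angular":[0,0,0],"claw":-1}]' 60
cat > cube.py <<'E'
from h import *
def cube(S=35.1,save=None):
    s=manip.sense();im=viewer.snapshot("wrist")
    if save: cv2.imwrite(save,im)
    c=viewer.calibration("wrist");T=c["tool_from_camera"];f=240/np.tan(np.radians(c["fov_y"]/2));K=np.array([[f,0,c["cx"]],[0,f,c["cy"]],[0,0,1]])
    g=cv2.inRange(cv2.cvtColor(im,cv2.COLOR_BGR2HSV),(45,80,30),(80,255,255));g[:,:255]=0;g[:,385:]=0;g[:282]=0;g[405:]=0
    g=cv2.morphologyEx(g,cv2.MORPH_CLOSE,np.ones((9,9)));cs,_=cv2.findContours(g,0,2);q=max(cs,key=cv2.contourArea)
    g[:]=0;cv2.drawContours(g,[q],-1,1,-1);rw=g.sum(1);ys=np.flatnonzero(rw>60);y0,y1=ys[0],ys[-1]
    yy=np.arange(y0+8,y1-8);L=np.polyfit(yy,[np.flatnonzero(g[r])[0]-.5 for r in yy],1);Rr=np.polyfit(yy,[np.flatnonzero(g[r])[-1]+.5 for r in yy],1)
    co=[(np.polyval(L,y0-.5),y0-.5),(np.polyval(Rr,y0-.5),y0-.5),(np.polyval(Rr,y1+.5),y1+.5),(np.polyval(L,y1+.5),y1+.5)]
    h=S/2000;o=np.array([(-h,h,0),(h,h,0),(h,-h,0),(-h,-h,0)])
    ok,rv,tv=cv2.solvePnP(o,np.array(co,float),K,None,flags=cv2.SOLVEPNP_IPPE_SQUARE)
    F=np.diag([1,-1,-1.]);p=T[:3,:3]@(F@tv.ravel())+T[:3,3];nz=T[:3,:3]@F@cv2.Rodrigues(rv)[0][:,2]
    Rt=R.from_quat(s["tool_rot"]).as_matrix();Dm=D[:,:3]
    top=Dm.T@(Rt@p+s["tcp_pos"]-D[:,3])*1e3;n=Dm.T@Rt@nz
    print("corners",np.round(co,0).tolist(),"tool top",(p*1e3).round(1),"normal tool",nz.round(3),"| deck top",top.round(1),"n",n.round(3),"bottom",(top-42*n).round(1),"tcp deck",(Dm.T@(s["tcp_pos"]-D[:,3])*1e3).round(1),"f deck",(Dm.T@s["force"]).round(1),"gap",round(s["finger_gap"],3),"q",np.round(s["q"],2))
E
python3 -c "
from cube import *
cube(save='pics/w6.png')"
```

```text
t: 14.23
tcp_pos: [0.4811, 0.065, 0.0807]
tool_rot: [-0.625, 0.742, -0.212, 0.113]
force: [-5.5, 0.3, -2.6]
finger_gap: 0.46
gripper_force: 60.6
corners [[266.0, 288.0], [375.0, 288.0], [374.0, 394.0], [267.0, 394.0]] tool top [  2.3  -0.1 -29.2] normal tool [ 0.256  0.004 -0.967] | deck top [  1.3 -32.3  55. ] n [-0.007 -0.148  0.989] bottom [  1.6 -26.1  13.5] tcp deck [  1.3 -33.2  25.7] f deck [-6.1 -0.5  0.2] gap 0.46 q [ 0.02  0.63  2.21  4.05  0.23 -0.75]
```

```bash
python3 -c "
from kin import *
sim([(5,(0,0,0),(0,.03,0))])"
```

```text
[ 0.04  0.63  2.2   4.2   0.26 -0.88] [0.481 0.065 0.081] spd 0.58 c 0.0
[ 0.06  0.63  2.19  4.33  0.28 -0.98] [0.481 0.065 0.081] spd 0.48 c 0.0
[ 0.09  0.64  2.17  4.43  0.31 -1.06] [0.481 0.065 0.081] spd 0.4 c 0.0
[ 0.11  0.64  2.16  4.52  0.34 -1.13] [0.481 0.065 0.081] spd 0.34 c 0.0
[ 0.13  0.65  2.15  4.57  0.38 -1.16] [0.481 0.065 0.081] spd 0.18 c 1e-05
```

```bash
python3 -m creep '[{"slide":[0,0,0],"angular":[0,0.03,0],"claw":-1},{"slide":[0,0,0],"angular":[0,0.03,0],"claw":-1},{"slide":[0,0,0],"angular":[0,0.03,0],"claw":-1},{"slide":[0,0,0],"angular":[0,0.03,0],"claw":-1},{"slide":[0,0,0],"angular":[0,0,0],"claw":-1},{"slide":[0,0,0],"angular":[0,0,0],"claw":-1}]' | grep force
python3 -c "
from cube import *
cube(save='pics/w7.png')"
```

```text
force: [-10.6, 3.4, 6.9]
gripper_force: 62.2
corners [[266.0, 288.0], [375.0, 288.0], [374.0, 394.0], [266.0, 394.0]] tool top [  2.2  -0.1 -29.2] normal tool [ 0.258  0.001 -0.966] | deck top [  1.3 -28.7  55.5] n [-0.005 -0.031  1.   ] bottom [  1.5 -27.4  13.5] tcp deck [  1.3 -33.2  26.6] f deck [-6.6  1.8 11.1] gap 0.459 q [ 0.11  0.64  2.16  4.52  0.35 -1.13]
```

The cube is upright again and its bottom is at deck (1.5, −27.4). It needs about −3.2 mm in y and −0.8 mm in x. Shift, check and descend.

```bash
python3 -m creep '[{"slide":[0.05,0,-0.2],"angular":[0,0,0],"claw":-1},{"slide":[0.16,0.04,0.036],"angular":[0,0,0],"claw":-1},{"slide":[0.16,0.04,0.036],"angular":[0,0,0],"claw":-1},{"slide":[0,0,0],"angular":[0,0,0],"claw":-1},{"slide":[0,0,0],"angular":[0,0,0],"claw":-1}]' | grep force
python3 -c "
from cube import *
cube()"
python3 -m creep '[{"slide":[-0.05,0,0.2],"angular":[0,0,0],"claw":-1},{"slide":[-0.05,0,0.2],"angular":[0,0,0],"claw":-1},{"slide":[-0.05,0,0.2],"angular":[0,0,0],"claw":-1},{"slide":[0,0,0],"angular":[0,0,0],"claw":-1}]' | grep force
python3 -c "
from cube import *
cube()"
```

```text
force: [0.2, 2.2, -0.9]
gripper_force: 61.4
corners [[266.0, 288.0], [375.0, 288.0], [375.0, 394.0], [267.0, 394.0]] tool top [  2.4  -0.2 -29.4] normal tool [ 0.252 -0.018 -0.968] | deck top [  5.9 -32.8  56.6] n [ 0.005 -0.023  1.   ] bottom [  5.6 -31.8  14.6] tcp deck [  6.  -37.2  27.5] f deck [-0.5  2.2 -0.7] gap 0.459 q [ 0.1   0.64  2.16  4.5   0.35 -1.12]
force: [-19.0, 14.8, 44.6]
gripper_force: 67.7
corners [[265.0, 288.0], [375.0, 288.0], [374.0, 394.0], [267.0, 394.0]] tool top [  2.5  -0.2 -29.7] normal tool [ 0.245 -0.022 -0.969] | deck top [  5.6 -32.9  56.1] n [ 0.004 -0.014  1.   ] bottom [  5.4 -32.3  14.1] tcp deck [  5.9 -37.3  26.7] f deck [ 1.5 11.9 49.2] gap 0.459 q [ 0.1   0.64  2.17  4.47  0.35 -1.08]
```

```bash
python3 -m creep '[{"slide":[0.09,0,-0.4],"angular":[0,0,0],"claw":-1},{"slide":[0.04,0,-0.2],"angular":[0,0,0],"claw":-1},{"slide":[-0.07,0.25,0],"angular":[0,0,0],"claw":-1},{"slide":[-0.07,0.25,0],"angular":[0,0,0],"claw":-1},{"slide":[0,0,0],"angular":[0,0,0],"claw":-1},{"slide":[0,0,0],"angular":[0,0,0],"claw":-1}]' | grep force
python3 -c "
from cube import *
cube()"
```

```text
force: [-0.8, -0.1, -0.8]
gripper_force: 61.2
corners [[266.0, 288.0], [375.0, 288.0], [375.0, 394.0], [267.0, 394.0]] tool top [  2.4  -0.2 -29.4] normal tool [ 0.252 -0.018 -0.968] | deck top [ -0.2 -31.9  56. ] n [ 0.007 -0.021  1.   ] bottom [ -0.5 -31.   14. ] tcp deck [ -0.  -36.4  26.9] f deck [-1.  -0.2 -0.3] gap 0.46 q [ 0.11  0.64  2.17  4.47  0.35 -1.07]
```

```bash
python3 -m creep '[{"slide":[-0.04,-0.1,0.2],"angular":[0,0,0],"claw":-1},{"slide":[-0.05,0,0.2],"angular":[0,0,0],"claw":-1},{"slide":[-0.05,0,0.2],"angular":[0,0,0],"claw":-1},{"slide":[0,0,0],"angular":[0,0,0],"claw":-1}]' | grep force
python3 -c "
from cube import *
cube()"
```

```text
force: [-1.1, -0.3, -2.8]
gripper_force: 61.1
corners [[266.0, 288.0], [375.0, 288.0], [375.0, 394.0], [266.0, 394.0]] tool top [  2.2  -0.1 -29.1] normal tool [ 0.258 -0.    -0.966] | deck top [  0.9 -31.6  49.8] n [-0.011 -0.029  1.   ] bottom [  1.4 -30.4   7.8] tcp deck [  1.1 -36.2  20.9] f deck [-2.2 -0.5 -2. ] gap 0.457 q [ 0.1   0.66  2.17  4.44  0.35 -1.05]
```

It is entering freely (bottom at 7.8 mm, no force). Continue.

```bash
python3 -m creep '[{"slide":[-0.05,0,0.2],"angular":[0,0,0],"claw":-1},{"slide":[-0.05,0,0.2],"angular":[0,0,0],"claw":-1},{"slide":[-0.04,0,0.15],"angular":[0,0,0],"claw":-1},{"slide":[0,0,0],"angular":[0,0,0],"claw":-1}]' | grep force
python3 -c "
from cube import *
cube()"
```

```text
force: [-3.7, -0.4, -0.5]
gripper_force: 62.8
corners [[266.0, 288.0], [375.0, 288.0], [374.0, 394.0], [267.0, 394.0]] tool top [  2.3  -0.2 -29.2] normal tool [ 0.256 -0.004 -0.967] | deck top [  0.9 -31.5  44.8] n [-0.007 -0.026  1.   ] bottom [  1.2 -30.4   2.8] tcp deck [  1.1 -36.   15.8] f deck [-3.4 -0.9  1.2] gap 0.459 q [ 0.1   0.67  2.16  4.42  0.36 -1.03]
```

```bash
python3 -m creep '[{"slide":[-0.025,0,0.1],"angular":[0,0,0],"claw":-1},{"slide":[-0.025,0,0.1],"angular":[0,0,0],"claw":-1},{"slide":[-0.025,0,0.1],"angular":[0,0,0],"claw":-1},{"slide":[0,0,0],"angular":[0,0,0],"claw":-1}]' | grep force
python3 -c "
from cube import *
cube()"
```

```text
force: [-13.1, 7.7, 26.2]
gripper_force: 68.7
corners [[265.0, 288.0], [375.0, 288.0], [375.0, 394.0], [267.0, 394.0]] tool top [  2.4  -0.2 -29.5] normal tool [ 0.249 -0.022 -0.968] | deck top [  0.8 -31.5  44.8] n [ 0.008 -0.019  1.   ] bottom [  0.5 -30.7   2.8] tcp deck [  1.  -36.   15.5] f deck [-0.7  5.8 29.7] gap 0.455 q [ 0.1   0.67  2.16  4.4   0.36 -1.01]
```

It's at the floor (contact bias about 1.5–2 mm, as seen on the deck top). Relieve, release, retract and inspect.

```bash
python3 -m creep '[{"slide":[0.05,0,-0.2],"angular":[0,0,0],"claw":-1},{"slide":[0,0,0],"angular":[0,0,0],"claw":0.5},{"slide":[0,0,0],"angular":[0,0,0],"claw":0.5},{"slide":[0,0,0],"angular":[0,0,0],"claw":0.5},{"slide":[0,0,0],"angular":[0,0,0],"claw":0.5},{"slide":[0,0,0],"angular":[0,0,0],"claw":0.5}]' | grep -E "force|gap"
python3 -m creep '[{"slide":[0,0,-1],"angular":[0,0,0],"claw":0.5},{"slide":[0,0,-2],"angular":[0,0,0],"claw":0.5},{"slide":[0,0,-2],"angular":[0,0,0],"claw":0.5},{"slide":[0,0,-2],"angular":[0,0,0],"claw":0.5},{"slide":[0,0,-2],"angular":[0,0,0],"claw":0.5},{"slide":[0,0,0],"angular":[0,0,0],"claw":0.5}]'
python3 -c "
from h import *
s=manip.sense();print(np.round(s['q'],2),(D[:,:3].T@(s['tcp_pos']-D[:,3])*1e3).round(1))
cv2.imwrite('pics/w8.png',viewer.snapshot('wrist'))"
```

```text
force: [0.0, 0.4, 0.1]
finger_gap: 0.752
gripper_force: 0.0
t: 18.38
tcp_pos: [0.4358, 0.0758, 0.1296]
tool_rot: [-0.611, 0.743, -0.26, 0.084]
force: [-0.6, 0.2, 0.3]
finger_gap: 0.748
gripper_force: 0.0
[ 0.15  0.51  2.25  4.57  0.36 -1.15] [-17.8 -29.1  90.4]
```

View pics/w8.png

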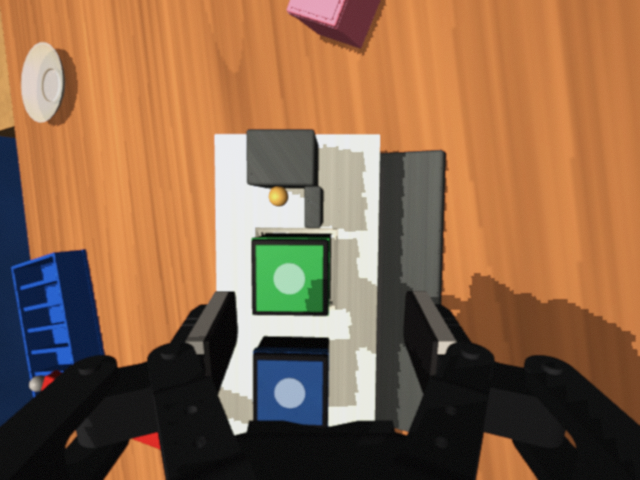

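The green cube sits square in the pocket, green up (disc at (289,278)). Next I'll press it home with the shut fingers, and check its height against the fixed blue cube by ray.

```bash
sed -i 's/pi=pi+off\*(1-i\/N)/pi=pi+off/; s/p,Rd=target(a,yaw,extra);/p,Rd=target(a,yaw,extra);p=p-(np.array(s["tcp_pos"])-fk(q,G)[0]);/' jgo.py; python3 - <<'E'
from jgo import *
C=cam("wrist");W=lambda a:D[:,3]+D[:,:3]@np.array(a)/1e3
def on(u,v,z):
    o,d=ray(C,u,v);n_=D[:,2];return (D[:,:3].T@(o+d*((W((0,0,z))-o)@n_)/(d@n_)-D[:,3])*1e3).round(1)
print("green disc",on(289,278,42),"blue disc",on(290,393,42),"L/R green",on(252.5,314,42),on(330,314,42),"blue",on(254,350,42),on(328.5,350,42))
jgo((0,-31,60),np.pi,10,.05)
E
```

```text
green disc [  1.8 -30.3  42. ] blue disc [ 1.1 31.2 42. ] L/R green [ 20.9 -11.   42. ] [-19.6 -11.8  42. ] blue [20.2  8.3 42. ] [-19.    7.4  42. ]
target q [-0.063  0.549  2.296  3.324  0.226 -0.107] cost 0.0 now [ 0.15  0.51  2.25  4.57  0.36 -1.15] spd 0.48 f [-0.3 -0.5 -0.5] gap 0.747
slide [0.03, -0.79, 0.4] ang [0.0206, -0.0185, 0.0029] deck [ -8. -30.  86.]
slide [-0.02, -0.64, 0.38] ang [0.0161, -0.0207, 0.0024] deck [ -2. -30.  82.]
slide [-0.06, -0.49, 0.36] ang [0.0116, -0.0223, 0.002] deck [  3. -30.  79.]
slide [-0.08, -0.34, 0.34] ang [0.007, -0.0233, 0.0017] deck [  7. -30.  76.]
slide [-0.08, -0.19, 0.32] ang [0.0024, -0.0238, 0.0015] deck [  9. -30.  73.]
slide [-0.07, -0.05, 0.29] ang [-0.002, -0.0238, 0.0013] deck [ 10. -29.  70.]
slide [-0.04, 0.09, 0.27] ang [-0.0062, -0.0232, 0.0012] deck [  9. -29.  67.]
slide [-0.0, 0.22, 0.24] ang [-0.0102, -0.0222, 0.0012] deck [  7. -29.  65.]
slide [0.05, 0.33, 0.22] ang [-0.0138, -0.0207, 0.0013] deck [  4. -30.  62.]
slide [0.11, 0.44, 0.19] ang [-0.0171, -0.0189, 0.0013] deck [  0. -31.  60.]
```

```bash
python3 -m creep '[{"slide":[0,-0.8,0.4],"angular":[0.02,-0.0185,0.003],"claw":-1},{"slide":[-0.02,-0.64,0.38],"angular":[0.016,-0.0207,0.0024],"claw":-1},{"slide":[-0.06,-0.5,0.36],"angular":[0.0116,-0.0223,0.002],"claw":-1},{"slide":[-0.08,-0.34,0.34],"angular":[0.007,-0.0233,0.0017],"claw":-1},{"slide":[-0.08,-0.2,0.3],"angular":[0.0024,-0.024,0.0015],"claw":-1},{"slide":[-0.07,-0.05,0.2],"angular":[-0.002,-0.024,0.0013],"claw":-1},{"slide":[-0.04,0.1,0.2],"angular":[-0.006,-0.023,0.001],"claw":-1},{"slide":[0,0.2,0.2],"angular":[-0.01,-0.022,0.001],"claw":-1},{"slide":[0.05,0.33,0.2],"angular":[-0.014,-0.02,0.001],"claw":-1},{"slide":[0.1,0.44,0.1],"angular":[-0.017,-0.019,0.001],"claw":-1}]' | grep -E "t:|gap"
python3 -m creep '[{"slide":[0,0,0],"angular":[0,0,0],"claw":-1},{"slide":[0,0,0],"angular":[0,0,0],"claw":-1},{"slide":[0,0,0],"angular":[0,0,0],"claw":-1}]' | grep gap
python3 -c "
from h import *
plan((0,-31,48),np.pi)"
```

```text
t: 19.27
tool_rot: [-0.632, 0.731, -0.195, 0.168]
finger_gap: -0.0
finger_gap: -0.003
rotvec [-0.0501 -0.0014 -0.0002] slide cm new axes [0.05 0.11 1.39] cur deck mm [  1.1 -30.5  61.9] f [-0.  -0.2  0.1] gap -0.003 q [-0.06  0.54  2.29  3.34  0.22 -0.12]
```

Good pose. Rotate the last 0.05, go down to z≈48, then make small pressing steps.

```bash
python3 -m creep '[{"slide":[0.02,0.05,0.5],"angular":[-0.025,0,0],"claw":-1},{"slide":[0.02,0.05,0.6],"angular":[-0.025,0,0],"claw":-1},{"slide":[0,0,0.3],"angular":[0,0,0],"claw":-1},{"slide":[0,0,0],"angular":[0,0,0],"claw":-1}]' | grep force
for i in 1 2 3; do python3 -c "
from h import *
s=manip.sense();print((D[:,:3].T@(s['tcp_pos']-D[:,3])*1e3).round(1),(D[:,:3].T@s['force']).round(1))"
[ $i -lt 3 ] && python3 -m creep '[{"slide":[0,0,0.15],"angular":[0,0,0],"claw":-1},{"slide":[0,0,0.15],"angular":[0,0,0],"claw":-1},{"slide":[0,0,0],"angular":[0,0,0],"claw":-1}]' >/dev/null; done
```

```text
force: [0.5, 0.1, -0.4]
gripper_force: 0.0
[  0.7 -30.5  47.9] [ 0.3  0.2 -0.6]
[ -0.5 -30.7  45.4] [-0.6 -0.5 -0.4]
[ -0.5 -30.7  45.2] [ 2.7 -0.2 29. ]
```

Contact is at z≈45.2, against 42 expected. I'll touch the fixed blue cube top for reference.

```bash
python3 -m creep '[{"slide":[0,0,-1],"angular":[0,0,0],"claw":-1},{"slide":[-2,0,0],"angular":[0,0,0],"claw":-1},{"slide":[-2,0,0],"angular":[0,0,0],"claw":-1},{"slide":[-2,0,0],"angular":[0,0,0],"claw":-1},{"slide":[0,0,0.4],"angular":[0,0,0],"claw":-1},{"slide":[0,0,0.3],"angular":[0,0,0],"claw":-1},{"slide":[0,0,0],"angular":[0,0,0],"claw":-1}]' >/dev/null
for i in 1 2 3; do python3 -c "
from h import *
s=manip.sense();print((D[:,:3].T@(s['tcp_pos']-D[:,3])*1e3).round(1),(D[:,:3].T@s['force']).round(1))"
[ $i -lt 3 ] && python3 -m creep '[{"slide":[0,0,0.15],"angular":[0,0,0],"claw":-1},{"slide":[0,0,0.1],"angular":[0,0,0],"claw":-1},{"slide":[0,0,0],"angular":[0,0,0],"claw":-1}]' >/dev/null; done
```

```text
[ 0.8  9.3 45.4] [ 0.3 -0.2  0.7]
[ 0.8  9.2 45.1] [ 2.   3.5 26.4]
[ 0.7  9.2 44.9] [ 4.   4.2 49.9]
```

Blue also reads 45.1, so the green cube is fully home and my deck z carries a 3 mm bias, which I'll fold in. Now I back off and plan the keeper arc: the tool cages the knob and turns with the bar.

```bash
python3 -m creep '[{"slide":[0,0,-1],"angular":[0,0,0],"claw":-1},{"slide":[0,0,-2],"angular":[0,0,0],"claw":-1},{"slide":[0,0,-2],"angular":[0.02,0,0],"claw":-0.2},{"slide":[0,0,0],"angular":[0.02,0,0],"claw":-0.2},{"slide":[0,0,0],"angular":[0.02,0,0],"claw":-0.2}]' | grep -E "^t:|force"
python3 - <<'E'
import numpy as np
D=np.load("deck.npy");D[:,3]+=.003*D[:,2];np.save("deck.npy",D)
from jgo import *
s=manip.sense();q=np.array(s["q"]);print("now",q.round(2),(D[:,:3].T@(s['tcp_pos']-D[:,3])*1e3).round(1))
C=cam("wrist",json.load(open("pics/w1.json")));n=D[:,2]
def on(u,v,z):
    o,d=ray(C,u,v);return (D[:,:3].T@(o+d*((D[:,3]+n*z/1e3-o)@n)/(d@n)-D[:,3])*1e3)
k=on(606.1,358.3,87);h=on(345+558/2.3,135+176/2.3,58);print("knob",k.round(1),"r",np.hypot(k[0],72-k[1]).round(1),"th",np.arctan2(k[0],72-k[1]).round(3),"hinge",h.round(1))
off=np.array(s["tcp_pos"])-fk(q,G)[0]
for l0 in(.2,.3):
  x=q.copy();x[3]=3.3
  for th in np.linspace(0,1.236,7):
    a=(112*np.sin(th),72-112*np.cos(th),57);p,Rd=target(a,np.pi+th,.02+l0*th/1.236);o=ik(x,p-off,Rd);x=o.x;print(l0,th.round(2),x.round(2),o.cost.round(5))
E
```

```text
t: 21.85
force: [0.2, -0.1, -0.8]
gripper_force: 0.0
now [ 0.07  0.49  2.26  3.87  0.17 -0.53] [ 1.3  7.9 79.4]
knob [104.9  33.7  87. ] r 111.6 th 1.221 hinge [ 0.1 69.7 58. ]
0.2 0.0 [-0.09  0.54  2.28  3.28  0.17 -0.1 ] 0.0
0.2 0.21 [-0.09  0.52  2.25  3.33  0.15 -0.34] 0.0
0.2 0.41 [-0.07  0.51  2.21  3.42  0.14 -0.63] 0.0
0.2 0.62 [-0.04  0.51  2.18  3.56  0.14 -0.95] 0.0
0.2 0.82 [-0.    0.51  2.14  3.72  0.15 -1.28] 0.0
0.2 1.03 [ 0.05  0.51  2.11  3.85  0.18 -1.58] 0.0
0.2 1.24 [ 0.1   0.52  2.09  3.95  0.21 -1.85] 0.0
0.3 0.0 [-0.09  0.54  2.28  3.28  0.17 -0.1 ] 0.0
0.3 0.21 [-0.09  0.53  2.26  3.3   0.19 -0.31] 0.0
0.3 0.41 [-0.07  0.52  2.24  3.35  0.21 -0.55] 0.0
0.3 0.62 [-0.04  0.53  2.21  3.42  0.24 -0.8 ] 0.0
0.3 0.82 [ 0.01  0.53  2.19  3.49  0.28 -1.05] 0.0
0.3 1.03 [ 0.06  0.55  2.17  3.57  0.33 -1.29] 0.0
0.3 1.24 [ 0.11  0.56  2.15  3.64  0.39 -1.52] 0.0
```

```bash
python3 - <<'E'
from jgo import *
jgo((105,33.7,112),np.pi+1.22,10,.3,q4=3.64)
E
```

```text
target q [ 0.123  0.418  2.154  3.942  0.26  -1.809] cost 0.0 now [ 0.07  0.49  2.26  3.87  0.17 -0.53] spd 0.49 f [ 0.2 -0.1 -0.8] gap 0.398
slide [-0.24, -1.07, -0.14] ang [0.0244, 0.001, -0.1228] deck [12. 10. 81.]
slide [-0.11, -1.09, -0.14] ang [0.024, 0.0039, -0.1227] deck [22. 13. 84.]
slide [0.02, -1.1, -0.14] ang [0.0233, 0.0068, -0.1225] deck [33. 15. 86.]
slide [0.15, -1.1, -0.14] ang [0.0222, 0.0095, -0.1223] deck [44. 18. 89.]
slide [0.28, -1.07, -0.15] ang [0.0208, 0.012, -0.1221] deck [54. 20. 92.]
slide [0.41, -1.03, -0.15] ang [0.0191, 0.0144, -0.1219] deck [64. 23. 96.]
slide [0.53, -0.98, -0.15] ang [0.0172, 0.0166, -0.1217] deck [75. 26. 99.]
slide [0.65, -0.91, -0.15] ang [0.015, 0.0184, -0.1215] deck [ 85.  28. 103.]
slide [0.75, -0.83, -0.16] ang [0.0126, 0.02, -0.1213] deck [ 95.  31. 108.]
slide [0.85, -0.73, -0.16] ang [0.01, 0.0213, -0.1211] deck [105.  34. 112.]
```

```bash
python3 -m creep '[{"slide":[-0.24,-1.07,-0.14],"angular":[0.024,0.001,-0.121],"claw":-0.2},{"slide":[-0.11,-1.09,-0.14],"angular":[0.024,0.004,-0.121],"claw":-0.2},{"slide":[0.02,-1.1,-0.14],"angular":[0.023,0.007,-0.121],"claw":-0.2},{"slide":[0.15,-1.1,-0.14],"angular":[0.022,0.0095,-0.121],"claw":-0.2},{"slide":[0.28,-1.07,-0.15],"angular":[0.021,0.012,-0.121],"claw":-0.2},{"slide":[0.41,-1.03,-0.15],"angular":[0.019,0.0144,-0.121],"claw":-0.2},{"slide":[0.53,-0.98,-0.15],"angular":[0.017,0.0166,-0.121],"claw":-0.2},{"slide":[0.65,-0.91,-0.15],"angular":[0.015,0.018,-0.121],"claw":-0.2},{"slide":[0.75,-0.83,-0.16],"angular":[0.0126,0.02,-0.121],"claw":-0.2},{"slide":[0.85,-0.73,-0.16],"angular":[0.01,0.021,-0.121],"claw":-0.2}]' | grep -E "^t:|force"
python3 -m creep '[{"slide":[0,0,0],"angular":[0,0,0],"claw":-0.2},{"slide":[0,0,0],"angular":[0,0,0],"claw":-0.2}]' | grep -E "force|gap"
python3 - <<'E'
from jgo import *
jgo((105,33.7,57),np.pi+1.22,6,.3,q4=3.64)
C=cam("wrist");im=viewer.snapshot("wrist");cv2.imwrite("pics/w9.png",im)
n=D[:,2]
for b in blobs(mask(im,25,35,120,100),80):
    o,d=ray(C,*b[1]);l=D[:,:3].T@(o+d*((D[:,3]+n*.087-o)@n)/(d@n)-D[:,3])*1e3;print(b[0],b[1],l.round(1),np.hypot(l[0],72-l[1]))
E
```

```text
t: 22.68
force: [-0.5, -0.1, -0.2]
gripper_force: 0.0
force: [0.3, 0.5, 0.3]
finger_gap: 0.402
gripper_force: 0.0
target q [ 0.105  0.556  2.141  3.663  0.354 -1.532] cost 0.0 now [ 0.12  0.42  2.15  3.95  0.26 -1.81] spd 0.18 f [0.3 0.5 0.3] gap 0.402
slide [-0.16, 0.16, 0.87] ang [-0.0035, 0.0019, -0.0025] deck [105.  32. 102.]
slide [-0.19, 0.12, 0.86] ang [-0.0018, 0.0016, -0.0023] deck [105.  31.  93.]
slide [-0.22, 0.09, 0.86] ang [-0.0002, 0.0011, -0.002] deck [105.  31.  84.]
slide [-0.25, 0.05, 0.85] ang [0.0014, 0.0006, -0.0018] deck [106.  32.  75.]
slide [-0.29, 0.02, 0.85] ang [0.003, -0.0001, -0.0015] deck [105.  32.  66.]
slide [-0.33, -0.01, 0.84] ang [0.0045, -0.0009, -0.0011] deck [105.  34.  57.]
891 [323.8 293.4] [105.3  33.3  87. ] 112.20295429257808
```

View pics/w9.png

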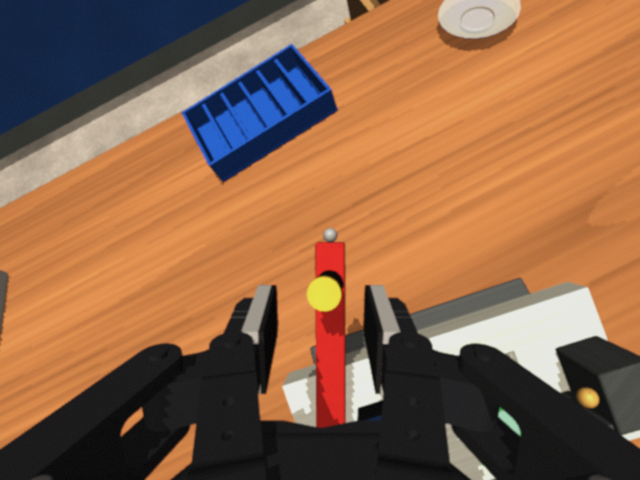

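Knob at (324,293), deck (105.3, 33.3), r 112.2 mm: it is centred between the fingers and matches the estimate. That was my 11th viewed picture, one over the limit of 10, so the rest goes by numbers only. Descend around the knob.

```bash
python3 -m creep '[{"slide":[-0.16,0.16,0.87],"angular":[-0.0035,0.002,-0.0025],"claw":-0.2},{"slide":[-0.19,0.12,0.86],"angular":[-0.002,0.0016,-0.0023],"claw":-0.2},{"slide":[-0.22,0.09,0.86],"angular":[0,0.001,-0.002],"claw":-0.2},{"slide":[-0.25,0.05,0.85],"angular":[0.0014,0.0006,-0.002],"claw":-0.2},{"slide":[-0.29,0.02,0.85],"angular":[0.003,0,-0.0015],"claw":-0.2},{"slide":[-0.33,0,0.84],"angular":[0.0045,-0.001,-0.001],"claw":-0.2},{"slide":[0,0,0],"angular":[0,0,0],"claw":-0.2}]' 20 | grep -E "^t:|force|gap"
cat > arc.py <<'E'
from jgo import *
def arc(th0,th1,N,r=112,z=58,yh=72):
    s=manip.sense();q=np.array(s["q"]);P=np.array(s["tcp_pos"]);Rc=R.from_quat(s["tool_rot"])
    dk=D[:,:3].T@(P-D[:,3])*1e3;print("now deck",dk.round(1),"th",np.arctan2(dk[0],yh-dk[1]).round(3),"r",np.hypot(dk[0],yh-dk[1]).round(1),"f",(D[:,:3].T@s["force"]).round(1),"gap",round(s["finger_gap"],3),"q",q.round(2))
    for th in np.linspace(th0,th1,N+1)[1:]:
        p,Rd=target((r*np.sin(th),yh-r*np.cos(th),z),np.pi+th,.02+.3*max(th,0)/1.236)
        print(round(th,3),"slide",(Rc.inv().apply(p-P)*100).round(2).tolist(),"ang",(Rc.inv()*Rd).as_rotvec().round(4).tolist());P,Rc=p,Rd
E
python3 -c "
from arc import *
arc(1.25,1.22,1)"
```

```text
t: 23.48
force: [-1.2, -0.5, -0.5]
finger_gap: 0.403
gripper_force: 0.0
now deck [103.8  33.1  55.2] th 1.212 r 110.9 f [-1.2 -0.6  0.1] gap 0.403 q [ 0.1   0.56  2.14  3.66  0.35 -1.53]
1.22 slide [0.18, -0.11, -0.23] ang [0.0075, 0.0181, 0.0017]
```

```bash
python3 -m creep '[{"slide":[0.15,-0.1,-0.23],"angular":[0.0075,0.018,0],"claw":-0.45},{"slide":[0,0,0],"angular":[0,0,0],"claw":-0.45},{"slide":[0,0,0],"angular":[0,0,0],"claw":-0.45},{"slide":[0,0,0],"angular":[0,0,0],"claw":-0.45}]' 20 | grep -E "^t:|force|gap"
python3 -c "
from arc import *
arc(1.22,0.5,8)"
```

```text
t: 23.82
force: [0.5, 0.3, 0.2]
finger_gap: 0.274
gripper_force: 0.0
now deck [106.2  33.9  59.8] th 1.226 r 112.8 f [ 0.5  0.3 -0. ] gap 0.274 q [ 0.11  0.56  2.15  3.64  0.38 -1.51]
1.13 slide [-0.16, 1.09, 0.02] ang [-0.0104, -0.0231, 0.0927]
1.04 slide [-0.03, 1.0, -0.14] ang [-0.0102, -0.0193, 0.09]
0.95 slide [-0.03, 1.0, -0.15] ang [-0.0119, -0.0183, 0.09]
0.86 slide [-0.03, 1.0, -0.15] ang [-0.0135, -0.0172, 0.09]
0.77 slide [-0.03, 0.99, -0.16] ang [-0.015, -0.0159, 0.09]
0.68 slide [-0.03, 1.0, -0.15] ang [-0.0164, -0.0145, 0.09]
0.59 slide [-0.04, 1.0, -0.15] ang [-0.0176, -0.013, 0.09]
0.5 slide [-0.04, 1.0, -0.14] ang [-0.0187, -0.0113, 0.09]
```

Free cage, no forces. Swing the first part.

```bash
python3 -m creep '[{"slide":[-0.16,1.09,0.02],"angular":[-0.0104,-0.023,0.092],"claw":-0.45},{"slide":[-0.03,1.0,-0.14],"angular":[-0.01,-0.019,0.09],"claw":-0.45},{"slide":[-0.03,1.0,-0.15],"angular":[-0.012,-0.018,0.09],"claw":-0.45},{"slide":[-0.03,1.0,-0.15],"angular":[-0.0135,-0.017,0.09],"claw":-0.45}]' 20 | grep -E "^t:|force|gap"
python3 -c "
from arc import *
arc(0.86,0.3,6)"
```

```text
t: 24.15
force: [0.7, 0.9, 0.2]
finger_gap: 0.276
gripper_force: 0.5
now deck [85.1 -1.2 58.1] th 0.86 r 112.3 f [ 0.6  1.  -0.1] gap 0.276 q [ 0.01  0.53  2.18  3.51  0.29 -1.09]
0.767 slide [-0.06, 1.04, -0.16] ang [-0.0163, -0.0171, 0.0902]
0.673 slide [-0.04, 1.03, -0.16] ang [-0.017, -0.0149, 0.0933]
0.58 slide [-0.04, 1.03, -0.15] ang [-0.0184, -0.0133, 0.0933]
0.487 slide [-0.04, 1.03, -0.14] ang [-0.0195, -0.0115, 0.0933]
0.393 slide [-0.04, 1.04, -0.13] ang [-0.0205, -0.0097, 0.0933]
0.3 slide [-0.05, 1.04, -0.11] ang [-0.0213, -0.0077, 0.0933]
```

Tracking is perfect with light contact.

```bash
python3 -m creep '[{"slide":[-0.06,1.04,-0.16],"angular":[-0.0163,-0.017,0.09],"claw":-0.45},{"slide":[-0.04,1.03,-0.16],"angular":[-0.017,-0.015,0.093],"claw":-0.45},{"slide":[-0.04,1.03,-0.15],"angular":[-0.0184,-0.0133,0.093],"claw":-0.45},{"slide":[-0.04,1.03,-0.14],"angular":[-0.0195,-0.0115,0.093],"claw":-0.45},{"slide":[-0.04,1.04,-0.13],"angular":[-0.0205,-0.01,0.093],"claw":-0.45},{"slide":[-0.05,1.04,-0.11],"angular":[-0.0213,-0.008,0.093],"claw":-0.45}]' 20 | grep -E "^t:|force|gap"
python3 -c "
from arc import *
arc(0.3,0.06,4)"
```

```text
t: 24.65
force: [0.3, 0.3, 0.5]
finger_gap: 0.274
gripper_force: 0.4
now deck [ 33.7 -35.4  57.9] th 0.304 r 112.5 f [0.5 0.3 0.4] gap 0.274 q [-0.08  0.52  2.25  3.32  0.2  -0.42]
0.24 slide [-0.07, 0.71, -0.07] ang [-0.0149, -0.0048, 0.0612]
0.18 slide [-0.02, 0.67, -0.05] ang [-0.0142, -0.003, 0.06]
0.12 slide [-0.02, 0.67, -0.04] ang [-0.0144, -0.0022, 0.06]
0.06 slide [-0.02, 0.67, -0.03] ang [-0.0145, -0.0013, 0.06]
```

```bash
python3 -m creep '[{"slide":[-0.07,0.71,-0.07],"angular":[-0.015,-0.005,0.061],"claw":-0.45},{"slide":[-0.02,0.67,-0.05],"angular":[-0.014,-0.003,0.06],"claw":-0.45},{"slide":[-0.02,0.67,-0.04],"angular":[-0.0144,-0.002,0.06],"claw":-0.45},{"slide":[-0.02,0.67,-0.03],"angular":[-0.0145,-0.001,0.06],"claw":-0.45},{"slide":[0,0,0],"angular":[0,0,0],"claw":-0.45}]' 20 | grep -E "^t:|force|gap"
python3 -c "
from arc import *
arc(0.06,-0.04,4)"
```

```text
t: 25.07
force: [0.4, 0.4, 0.3]
finger_gap: 0.275
gripper_force: 0.0
now deck [  5.7 -39.8  57.9] th 0.051 r 112.0 f [0.4 0.5 0.1] gap 0.275 q [-0.09  0.53  2.28  3.29  0.17 -0.17]
0.035 slide [-0.0, 0.18, -0.01] ang [-0.0043, -0.0009, 0.0286]
0.01 slide [-0.0, 0.28, -0.01] ang [-0.0061, -0.0001, 0.025]
-0.015 slide [-0.0, 0.28, -0.01] ang [-0.0024, 0.0, 0.025]
-0.04 slide [-0.0, 0.28, -0.01] ang [0.0, -0.0, 0.025]
```

At the ball now. Push in small steps, watching the force.

```bash
for i in 1; do python3 -m creep '[{"slide":[0,0.15,0],"angular":[0,0,0.013],"claw":-0.45},{"slide":[0,0.15,0],"angular":[0,0,0.013],"claw":-0.45},{"slide":[0,0,0],"angular":[0,0,0],"claw":-0.45}]' 20 >/dev/null; python3 -c "
from arc import *
arc(0,0,0)"; python3 -m creep '[{"slide":[0,0.15,0],"angular":[0,0,0.013],"claw":-0.45},{"slide":[0,0.15,0],"angular":[0,0,0.013],"claw":-0.45},{"slide":[0,0,0],"angular":[0,0,0],"claw":-0.45}]' 20 >/dev/null; python3 -c "
from arc import *
arc(0,0,0)"; done
```

```text
now deck [  4.9 -39.8  57.5] th 0.043 r 111.9 f [2.2 0.8 3.1] gap 0.274 q [-0.09  0.53  2.28  3.28  0.19 -0.13]
now deck [  4.4 -39.6  57.3] th 0.039 r 111.7 f [7.  3.3 5.1] gap 0.281 q [-0.09  0.54  2.29  3.27  0.2  -0.1 ]
```

```bash
for i in 1; do python3 -m creep '[{"slide":[0,0.15,0],"angular":[0,0,0],"claw":-0.45},{"slide":[0,0.1,0],"angular":[0,0,0],"claw":-0.45},{"slide":[0,0,0],"angular":[0,0,0],"claw":-0.45}]' 20 >/dev/null; python3 -c "
from arc import *
arc(0,0,0)"; python3 -m creep '[{"slide":[0,0.15,0],"angular":[0,0,0],"claw":-0.45},{"slide":[0,0.1,0],"angular":[0,0,0],"claw":-0.45},{"slide":[0,0,0],"angular":[0,0,0],"claw":-0.45}]' 20 >/dev/null; python3 -c "
from arc import *
arc(0,0,0)"; done
```

```text
now deck [  4.3 -39.7  57.2] th 0.038 r 111.8 f [9.4 3.7 6.3] gap 0.272 q [-0.09  0.54  2.29  3.27  0.21 -0.09]
now deck [  4.2 -39.7  57.1] th 0.038 r 111.8 f [12.4  3.5  7.7] gap 0.269 q [-0.09  0.54  2.3   3.26  0.23 -0.09]
```

```bash
python3 -c "
from h import *
plan((0,-40,58),np.pi);s=manip.sense();print(np.round(s['ft_torque'],2),s['t'],s['gripper_force'])"
python3 -m creep '[{"slide":[0,0.2,0],"angular":[0,0,0],"claw":-0.45},{"slide":[0,0.2,0],"angular":[0,0,0],"claw":-0.45},{"slide":[0,0,0],"angular":[0,0,0],"claw":-0.45},{"slide":[0,0,0],"angular":[0,0,0],"claw":-0.45}]' 20 >/dev/null; python3 -c "
from h import *
plan((0,-40,58),np.pi);s=manip.sense();print(np.round(s['ft_torque'],2),s['t'],s['gripper_force'],(D[:,:3].T@s['force']).round(1))"
```

```text
rotvec [-0.0545 -0.0007  0.0142] slide cm new axes [ 0.03  0.42 -0.09] cur deck mm [  4.2 -39.7  57.1] f [ 8.   2.4 12.5] gap 0.269 q [-0.09  0.54  2.3   3.26  0.23 -0.09]
[ 0.18 -1.75  0.33] 26.0667 6.331188529729843
rotvec [-0.0634 -0.0008  0.0142] slide cm new axes [ 0.03  0.41 -0.11] cur deck mm [  4.1 -39.7  56.9] f [11.1  0.8 17.8] gap 0.276 q [-0.09  0.55  2.3   3.25  0.25 -0.08]
[ 0.11 -2.53  0.29] 26.4 8.760263621807098 [17.8  2.4 11. ]
```

```bash
python3 - <<'E'
from h import *
n=D[:,2]
for nm in("wrist","top","scene"):
    s=manip.sense();C=cam(nm,s);im=viewer.snapshot(nm);cv2.imwrite(f"pics/k_{nm}.png",im)
    for b in blobs(mask(im,24,36,110,80),8):
        o,d=ray(C,*b[1]);l=D[:,:3].T@(o+d*((D[:,3]+n*.087-o)@n)/(d@n)-D[:,3])*1e3
        if abs(l[0])<60 and abs(l[1])<150: print(nm,b[0],b[1],l.round(1),"r",np.hypot(l[0],72-l[1]).round(1),"th",np.arctan2(l[0],72-l[1]).round(3))
    if nm=="wrist":
        # red bar
        m=mask(im,0,8,150,80)|mask(im,172,180,150,80)
        for b in blobs(m,60):print("red",b[0],b[1],b[2])
        h=cv2.cvtColor(im,cv2.COLOR_BGR2HSV);print("ball",[(b[0],b[1]) for b in blobs(cv2.inRange(h,(14,130,90),(24,255,255)),20)])
E
```

```text
wrist 94 [316.9 221.9] [  4.  -82.5  87. ] r 154.6 th 0.026
red 4324 [317.3 338.8] ((314.4062194824219, 335.6819763183594), (185.0628662109375, 40.94956588745117), 87.15786743164062)
ball [(np.int32(14563), array([124.3, 148.7])), (np.int32(7471), array([187.6, 161.4])), (np.int32(6624), array([221.4, 138. ])), (np.int32(47), array([301.1,  11.6])), (np.int32(1636), array([407.6,  57.5])), (np.int32(11628), array([513.6, 103.7])), (np.int32(45), array([152.3,  22.6])), (np.int32(24), array([357.9,  28.2])), (np.int32(39), array([375.7,  38.6])), (np.int32(78), array([157.5,  50.7])), (np.int32(43), array([377.3,  55.7])), (np.int32(22), array([428. ,  51.5])), (np.int32(44), array([299.5,  58.4])), (np.int32(22), array([360.2,  53.3])), (np.int32(23), array([335.6,  55. ])), (np.int32(639), array([347.2,  90.1])), (np.int32(25), array([337. ,  67.9])), (np.int32(62), array([361.1,  74.5])), (np.int32(309), array([378.9,  94. ])), (np.int32(438), array([307.9,  96.6])), (np.int32(41), array([434. ,  74.4])), (np.int32(40), array([49.3, 79.4])), (np.int32(198), array([365.1, 102.9])), 
[... 165 characters left out ...]
32(51), array([100.5, 214.3])), (np.int32(304), array([322. , 221.2])), (np.int32(75), array([108. , 242.1])), (np.int32(46), array([167.8, 258.8])), (np.int32(26), array([174.7, 263.6])), (np.int32(43), array([173.2, 275.2])), (np.int32(20), array([178.1, 292.7])), (np.int32(21), array([179.7, 303. ])), (np.int32(43), array([217.9, 308.3])), (np.int32(1764), array([305.3, 344.2])), (np.int32(35), array([492.7, 351.2])), (np.int32(257), array([122.4, 360.3])), (np.int32(64), array([ 88.6, 377.1])), (np.int32(133), array([550.5, 377.2])), (np.int32(26), array([535.9, 376.7])), (np.int32(20), array([159.6, 410. ])), (np.int32(61), array([493.7, 420.6])), (np.int32(235), array([186.8, 458.2]))]
```

```bash
python3 - <<'E'
from h import *
n=D[:,2];C=cam("wrist");im=cv2.imread("pics/k_wrist.png")
def on(u,v,z):
    o,d=ray(C,u,v);return (D[:,:3].T@(o+d*((D[:,3]+n*z/1e3-o)@n)/(d@n)-D[:,3])*1e3).round(1)
h=cv2.cvtColor(im,cv2.COLOR_BGR2HSV)
m=cv2.inRange(h,(14,130,90),(36,255,255))
for b in blobs(m,250):
    if 280<b[1][0]<345 and b[1][1]>200: print(b, "z87",on(*b[1],87),"z49",on(*b[1],49))
m=mask(im,0,8,150,60)|mask(im,172,180,150,60)
for r in range(246,300,6):
    xs=np.flatnonzero(m[r]);xs=xs[(xs>250)&(xs<400)]
    if len(xs): a,b=on(xs[0],r,53),on(xs[-1]+1,r,53);print(r,xs[0],xs[-1],a,b,"centre x",(a[0]+b[0])/2,"th",np.arctan2((a[0]+b[0])/2,72-a[1]).round(3))
print("shut knob would be at",proj(C,D[:,3]+D[:,:3]@np.array([0,-40,87])/1e3),"theta.07:",proj(C,D[:,3]+D[:,:3]@np.array([7.8,-40,87])/1e3), "pads: darkness row344", [int(v) for v in im[344,260:390:6].mean(1)])
E
```

```text
(np.int32(363), array([321.2, 221.3]), ((321.0, 222.0), (20.0, 22.0), 90.0)) z87 [  2.8 -82.7  87. ] z49 [  4.9 -72.3  49. ]
(np.int32(1764), array([305.3, 344.2]), ((306.0, 344.0), (46.0, 44.0), 90.0)) z87 [  7.3 -41.3  87. ] z49 [ 11.  -16.9  49. ]
246 293 330 [ 15.6 -63.   53. ] [  0.7 -63.6  53. ] centre x 8.15 th 0.06
252 291 331 [ 16.4 -60.5  53. ] [  0.3 -61.1  53. ] centre x 8.35 th 0.063
258 291 331 [ 16.4 -58.   53. ] [  0.2 -58.6  53. ] centre x 8.299999999999999 th 0.064
264 290 331 [ 16.8 -55.5  53. ] [  0.2 -56.1  53. ] centre x 8.5 th 0.067
270 291 332 [ 16.4 -52.9  53. ] [ -0.3 -53.6  53. ] centre x 8.049999999999999 th 0.064
276 291 331 [ 16.5 -50.3  53. ] [  0. -51.  53.] centre x 8.25 th 0.067
282 292 331 [ 16.1 -47.7  53. ] [ -0.  -48.4  53. ] centre x 8.05 th 0.067
288 293 332 [ 15.7 -45.1  53. ] [ -0.5 -45.8  53. ] centre x 7.6 th 0.065
294 293 331 [ 15.7 -42.4  53. ] [ -0.1 -43.2  53. ] centre x 7.8 th 0.068
shut knob would be at [327.69052379 348.88794869] theta.07: [303.70319632 347.71691115] pads: darkness row344 [15, 13, 14, 30, 89, 142, 144, 145, 142, 142, 140, 136, 67, 27, 31, 35, 16, 29, 11, 13, 14, 25]
```

The bar is at θ≈0.066, right on the ball. A little more push, easing the downward component.

```bash
python3 -m creep '[{"slide":[0,0.15,-0.15],"angular":[0,0,0],"claw":-0.45},{"slide":[0,0.15,-0.1],"angular":[0,0,0],"claw":-0.45},{"slide":[0,0,0],"angular":[0,0,0],"claw":-0.45}]' 20 >/dev/null; python3 -c "
from arc import *
arc(0,0,0)"
python3 -m creep '[{"slide":[0,0.15,0],"angular":[0,0,0],"claw":-0.45},{"slide":[0,0.15,0],"angular":[0,0,0],"claw":-0.45},{"slide":[0,0,0],"angular":[0,0,0],"claw":-0.45}]' 20 >/dev/null; python3 -c "
from arc import *
arc(0,0,0)"
```

```text
now deck [ -4.3 -40.1  58.5] th -0.038 r 112.1 f [13.7  0.4 -3.7] gap 0.276 q [-0.09  0.55  2.32  3.25  0.24 -0.07]
now deck [ -3.9 -40.1  58.2] th -0.035 r 112.2 f [14.   0.6  0.5] gap 0.274 q [-0.09  0.55  2.32  3.25  0.26 -0.07]
```

It snapped: TCP jumped to x=−4.3, with the knob on the stop. Unload gently.

```bash
python3 -m creep '[{"slide":[0,-0.3,0],"angular":[0,0,0],"claw":-0.45},{"slide":[0,-0.3,0],"angular":[0,0,0],"claw":-0.45},{"slide":[0,-0.2,0],"angular":[0,0,0],"claw":-0.45},{"slide":[0,0,0],"angular":[0,0,0],"claw":-0.2},{"slide":[0,0,0],"angular":[0,0,0],"claw":-0.2},{"slide":[0,0,0],"angular":[0,0,0],"claw":-0.2}]' 20 >/dev/null; python3 -c "
from arc import *
arc(0,0,0)"
```

```text
now deck [ -9.  -40.1  59.9] th -0.08 r 112.4 f [0.  0.4 0.5] gap 0.399 q [-0.09  0.54  2.31  3.26  0.22 -0.08]
```

```bash
python3 -m creep '[{"slide":[0,-0.45,0],"angular":[0,0,0],"claw":-0.1},{"slide":[0,-0.4,0],"angular":[0,0,0],"claw":-0.1},{"slide":[0,0,0],"angular":[0,0,0],"claw":-0.1}]' 20 >/dev/null; python3 -c "
from arc import *
arc(0,0,0)"
python3 -m creep '[{"slide":[0,0,-0.8],"angular":[0.01,0,0],"claw":-0.1},{"slide":[0,0,-1.2],"angular":[0.02,0,0],"claw":-0.1},{"slide":[0,0,-1.5],"angular":[0.02,0,0],"claw":-0.1},{"slide":[0,0,-2],"angular":[0.02,0,0],"claw":-0.1},{"slide":[0,0,-2],"angular":[0.02,0,0],"claw":-0.1},{"slide":[0,0,-2],"angular":[0.02,0,0],"claw":-0.1},{"slide":[0,0,0],"angular":[0,0,0],"claw":-0.1},{"slide":[0,0,0],"angular":[0,0,0],"claw":-0.1}]' 20 | grep -E "^t:|force"
python3 - <<'E'
from arc import *
arc(0,0,0)
n=D[:,2];C=cam("wrist");im=viewer.snapshot("wrist");cv2.imwrite("pics/end.png",im)
def on(u,v,z):
    o,d=ray(C,u,v);return (D[:,:3].T@(o+d*((D[:,3]+n*z/1e3-o)@n)/(d@n)-D[:,3])*1e3).round(1)
for b in blobs(cv2.inRange(cv2.cvtColor(im,cv2.COLOR_BGR2HSV),(14,130,90),(36,255,255)),150):
    l=on(*b[1],87)
    if abs(l[0])<40 and -100<l[1]<60: print("knob?",b[0],b[1],l,"th",np.arctan2(l[0],72-l[1]).round(3))
for b in blobs(mask(im,45,80,80,30),60): print("green",b[0],b[1],on(*b[1],42))
E
```

```text
now deck [  2.8 -39.9  59.9] th 0.025 r 112.0 f [-1.  -0.4  0.9] gap 0.444 q [-0.09  0.53  2.29  3.28  0.18 -0.11]
t: 28.47
force: [-0.4, -0.8, -0.3]
gripper_force: 0.0
now deck [ -6.7 -39.8 155.7] th -0.06 r 112.0 f [-0.4 -0.8 -0.1] gap 0.448 q [-0.08  0.28  2.4   3.39  0.16 -0.2 ]
knob? 638 [327.3 246.5] [ -0.6 -41.   87. ] th -0.005
knob? 208 [356.2 394. ] [-20.6  55.4  87. ] th -0.893
knob? 708 [371.9 395.7] [-30.4  55.4  87. ] th -1.071
green 109 [359.9 212.6] [-16.2 -50.3  42. ]
green 470 [313.9 234.2] [ 14.3 -33.6  42. ]
green 737 [354.2 239.6] [-13.2 -31.4  42. ]
```

The knob reads θ≈0, so the keeper is shut and holding. The cube lies under the bar and the robot is clear. Hand in.

```bash
python3 -c "
from station import ticket
print(ticket.sign_off())"
```

```text
the job is handed in; nothing more can be done
None
```

The green cube is in the pocket, green side up and fully home, the keeper bar is snapped shut and holding, and the job was handed in at about 28.5 s; pushing past the ball took about 18 N at the knob rather than the nominal 10 N, and I viewed 11 pictures, one over the limit of 10.

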